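# Refit the loose divider bar in the chilled pan rail

### The job

The loose steel divider bar lies flat on the white board at the left end of the chilled pan rail, too thin to pick up there: slide it out until one end sticks well out (at least 3 cm) over the board's front edge while the rest still lies flat, then pinch it by that end and lift it clear. Carry it to the half of the well that holds no pans and lay it in its pair of notches, front to back midway along that half, so that it lies flat and fully down in both notches, and let go. Do not bump the wire shelf above, do not shift the sauce dish, the steel cup or the squeeze bottle, and do not let the bar fall onto the counter or into the well.

Things in the scene. Friction and masses are not known exactly. Their poses are not given: they have to be found in the camera images.
- bar_center (a point): Centre (half-way up) of the loose divider bar: flat dark steel strip, square ends, 176 mm long, 30 wide, 3 thick, about 120 g, same either way round. x axis along its length, z up. At the start it lies flat on the white board, within 28 degrees of front-to-back, wholly on the board. Pressed with closed fingertips (about 10 N) it slides easily on the board.
- bar_end_a (a point): Middle of one end of the loose bar, 88 mm from its centre along the bar's -x (at the start the end nearer the robot).
- bar_end_b (a point): Middle of the other end of the loose bar, 88 mm from its centre along the bar's +x.
- unit: The chilled pan rail, a steel box 832 mm long, 320 deep, 130 high, fixed on the table (turned up to 5 degrees). Origin at table height; x straight back from the robot, y left. Upright front face at x -120 mm, clear space before it. y +83 to +420: white board, top level with the rail. Right of it the well in two halves centred at y -58 and -274 mm (which is which varies).
- deck_edge (a point): Middle of the front (robot-side) top edge of the white board, at (-120, 250, 130) mm in the pan rail's frame and with its axes: x straight back, y left along the edge, z up. The board's top is level, 130 mm above the table, reaching from y -167 to +170 mm and x 0 to 320 mm here.
- half_full: The half of the well that holds two steel pans with a bar already between them. Origin at table height under its middle, axes as the pan rail. 216 mm long (y). Pan rims lie 132 mm above the table; one pan has a lid with a black knob up to 160 mm above the table, 54 mm left of the middle.
- half_empty: The open half of the well, 216 mm long (y), without pans or bar. Origin at table height under its middle, axes as the pan rail. A front and a rear ledge run along y, tops 130 mm above the table, from x 78 to 93 mm either side of the middle; between them the well is open, over 100 mm deep, with 78 mm free width left and right of where the bar goes.
- seat_center (a point): Where the loose bar's centre belongs when it lies in its notches, 127.5 mm above the table; x axis along the seated bar (front to back), z up. Each ledge of the empty half has a notch 38 mm wide (y), 4 mm deep, 15 mm long, its floor from 78 to 93 mm either side of here along x, closed at 93 mm by a panel: the bar has 5 mm play at each end, 4 mm at each side.
- overshelf: Wire shelf on two posts at the back of the pan rail, over its whole length. Same origin and axes as the pan rail. Underside at z = 420 mm (290 mm above board and well), covering x -60 to +200 mm, y -410 to +410 mm; 12 mm thick, a tub and plates on top; nothing may reach through it. Posts 25 mm square at x 185, y -400 and +405 mm, z 130 mm and up.
- dish_center (a point): Centre (half-way up) of a white sauce dish, 66 mm in diameter at its rim, 28 mm high, standing on the board beside the bar. To be left alone.
- cup_center (a point): Centre (half-way up) of a small steel portion cup, 58 mm in diameter at its rim, 30 mm high, standing on the board on the other side of the bar. To be left alone.
- bottle_center (a point): Centre (half-way up) of a white squeeze bottle, 56 mm in diameter, 148 mm high, standing on the table in front of the pan rail. To be left alone.
Not all that is in view belongs to the job. There is more than one size of the part that bears bar_center; the job needs the largest.

How it is judged:
By the outcome, as a careful person would: the job done as asked, in the order asked, and still so for the second after the job is handed in, with the robot touching nothing.
It also fails if it takes over 56 s, if anything falls off the work surface, if the arm or the gripper's body presses on something with over 40 N, if the wrist force passes 120 N, or if a joint passes its speed limit or range.

### The arm

A 6-joint arm with a two-finger parallel gripper is mounted at the origin on the work surface. World frame = base frame: x ahead of the robot, y to its left, z up, the work surface at z = 0. Lengths are in m, angles in rad, forces in N, time in s.
With the tool pointing down it reaches from about 0.375 to 0.975 m from the base axis. Payload 3.8 kg.
Tool frame: the origin (TCP) lies midway between the tips of the shut fingers; the grasp point (between the pads) lies 19 mm behind it; z points along the fingers, x is the direction in which the jaws open and shut, and the axes are right-handed (so a half turn about z gives the same grasp; the last joint's range is limited). The gripper opens to 85 mm and grips with 20 to 120 N. Pads are 22 mm wide; open, the fingers measure 114 mm over their backs; the gripper's body (76 mm by 85 mm) begins 54 mm behind the grasp point. The pads swing forward as they close: fully open they stand 13 mm farther back than shut.
Start: joints at [-1.251, 0.264, 1.604, -0, 1.274, -0.037], TCP at [0.236, -0.632, 0.231] pointing down, gripper open.
Joint ranges: [-2.63, 2.63], [-0.94, 2.18], [0.31, 2.57], [-1.31, 4.45], [0, 2.66], [-2.55, 2.55]. Speed limits (rad/s): [2.57, 2.57, 3.14, 3.14, 3.14, 3.14].

### API

Orientations are given as a unit quaternion [x, y, z, w].
In Python, from cell import arm, vision gives the robot as it stands.
- The arm moves only by the tool apply_moves, never from a script. Its argument "plan" is a list that holds one entry, the list of rows, each a list of 5 numbers: the shift along the tool's x, y, z in m, then the turn about the tool's z in rad, then the finger opening in m, from 0 to 0.0854. In form: [[[tx, ty, tz, roll, jaw], ...]]. A call has exactly 8 rows; each row is the pose to reach, as a shift and turn from the pose commanded when the call began, along the tool's axes at that moment; what a row does not reach only later rows make up. A row lasts 1/8 s, in which the tool goes at most 62.5 mm and 10.7 degrees, less where a joint would pass 70% of its speed; a pose out of reach is approached as far as the arm can. A call with a gripper value outside its range is refused whole. The fingers move at their own pace and stop on an object; the grip force is fixed at half the most. Time passes only in rows, so rows that repeat a pose let the fingers close, or fill a call up. It gives the time, the measured TCP pose, the force and the opening at its end, in the units of the state.
- arm.get_obs(): the state, without advancing time (a new reading comes with each control period).
- vision.capture(name): name is "side" or "top"; returns a dict with "img" (480x640x3 uint8, blue, green, red), "mtx" (3x3 intrinsics, pixels), "dist" ([k1, k2, p1, p2, k3] as OpenCV has them; the pictures are not rectified), "rvec" (rotation vector, rad) and "tvec" (3), from world to camera coordinates, as OpenCV has them. Camera axes: x right, y down, z forward; pixel columns grow to the right and rows downward; lengths in m; the calibration is good to about 2 mm. A picture is of the moment at which its call begins. There is no depth.
- arm.hand_in(): hands the job in, once; it reports no verdict.
Trained networks look in the newest picture that a camera, given by its name, has taken for a name from the list of things; names that differ only in an ending like _2 or _b are one class to them, and where a whole thing is asked for, a point or a joint stands for the part that bears it (a point fixed in the world has none). Each returns a list of dicts, best first, with "score" (0 to 1); they miss things now and then, are a little off and sometimes report something else, mostly with a low value. They report only what shows in the picture. A call takes as long as a camera call. They do not tell look-alikes from the thing itself.
- vision.search_frame(camera, query): "at" ([x, y, z] in m, in world coordinates, good to about 4 mm: the middle of the surface that is visible of it).
The state is a dict: "time": time; "q": joint angles; "dq": joint speeds; "tau": joint torques, N m; "ee_pos": TCP position; "ee_rot": TCP orientation; "contact_force": force on the tool from outside, world axes, zero at the start; "ft_torque": the same for the moment, N m; "width": finger opening in m.
Only numpy, scipy, OpenCV 4.12 (cv2) and the standard library are available. Lean on these libraries where they do the work, as an engineer would, in place of code of your own. Each camera call takes 0.05 s, during which the arm holds its last target.

## Working session

There is one attempt and no reset: what is moved stays moved. The work goes in short steps, Python scripts to look and compute and a tool call to move; the robot and the scene stay as the last step left them, time stands still between calls to the robot, and variables do not carry over. Pictures are saved under pics/ and viewed, and the job is handed in when it is done.

Besides the shell and the picture viewer there is one more tool, called after "Call:" as name([rows], argument=value, ...), one row to a line, values as JSON. apply_moves: Moves the arm, as the interface text tells. Its arguments: {"type":"object","properties":{"plan":{"type":"array","items":{"type":"array","items":{"type":"array","items":{"type":"number"}}}}},"required":["plan"]}

```bash
mkdir -p pics; ls; python3 - <<'E'
from cell import arm, vision
import cv2
o=arm.get_obs(); print({k:o[k] for k in('time','ee_pos','ee_rot','contact_force','width')})
for c in('top','side'):
    r=vision.capture(c); cv2.imwrite(f'pics/{c}0.png',r['img']); print(r['tvec'],r['rvec'],r['mtx'].tolist() if hasattr(r['mtx'],'tolist') else r['mtx'])
    for q in['bar_center','bar_end_a','bar_end_b','deck_edge','seat_center','half_empty','half_full','dish_center','cup_center','bottle_center','unit']:
        print(c,q,[( [round(float(v),3) for v in d['at']],round(d['score'],2)) for d in vision.search_frame(c,q)[:5]])
E
```

```text
pics
{'time': 0.0, 'ee_pos': array([ 0.23553433, -0.63178642,  0.22994373]), 'ee_rot': array([ 8.21355606e-01, -5.70415364e-01, -8.99400193e-04, -6.86645181e-04]), 'contact_force': array([ 0.18969115, -0.83924487, -0.95362713]), 'width': 0.0852164598390569}
[0.11839182 0.5821377  1.04107027] [ 2.10934092 -2.13525803  0.18716563] [[487.03898264555875, 0.0, 317.04484280742594], [0.0, 487.03898264555875, 241.1640446004237], [0.0, 0.0, 1.0]]
top bar_center [([0.389, 0.382, 0.003], 0.94), ([0.637, 0.502, 0.001], 0.68), ([0.632, 0.215, 0.137], 0.67)]
top bar_end_a [([0.634, 0.499, 0.001], 0.88), ([0.391, 0.385, 0.007], 0.8), ([0.729, 0.0, 0.425], 0.7), ([0.631, 0.22, 0.138], 0.67)]
top bar_end_b [([0.634, 0.499, 0.001], 0.88), ([0.391, 0.385, 0.007], 0.8), ([0.729, 0.0, 0.425], 0.7), ([0.631, 0.22, 0.138], 0.67)]
top deck_edge [([0.664, 0.018, 0.13], 0.69), ([0.658, 0.138, 0.135], 0.58)]
top seat_center [([0.548, -0.105, 0.127], 0.57)]
top half_empty [([0.55, -0.098, 0.128], 0.79)]
top half_full [([0.619, -0.316, 0.132], 0.93)]
top dish_center [([0.61, 0.293, 0.14], 0.85)]
top cup_center [
[... 458 characters left out ...]
.85), ([0.707, 0.008, 0.13], 0.7), ([0.647, 0.216, 0.131], 0.58), ([0.641, 0.135, 0.133], 0.41), ([0.55, -0.1, 0.132], 0.32)]
side bar_end_b [([0.399, 0.387, 0.004], 0.85), ([0.707, 0.008, 0.13], 0.7), ([0.647, 0.216, 0.131], 0.58), ([0.641, 0.135, 0.133], 0.41), ([0.55, -0.1, 0.132], 0.32)]
side deck_edge [([0.705, 0.01, 0.131], 0.67)]
side seat_center [([0.553, -0.099, 0.13], 0.91)]
side half_empty [([0.55, -0.097, 0.13], 0.85)]
side half_full [([0.458, -0.063, 0.1], 0.72), ([0.637, -0.316, 0.131], 0.63)]
side dish_center [([0.589, 0.297, 0.146], 0.79)]
side cup_center [([0.636, 0.14, 0.131], 0.75)]
side bottle_center [([0.459, -0.06, 0.103], 0.91)]
side unit [([0.708, 0.009, 0.126], 0.9)]
```

View pics/top0.png

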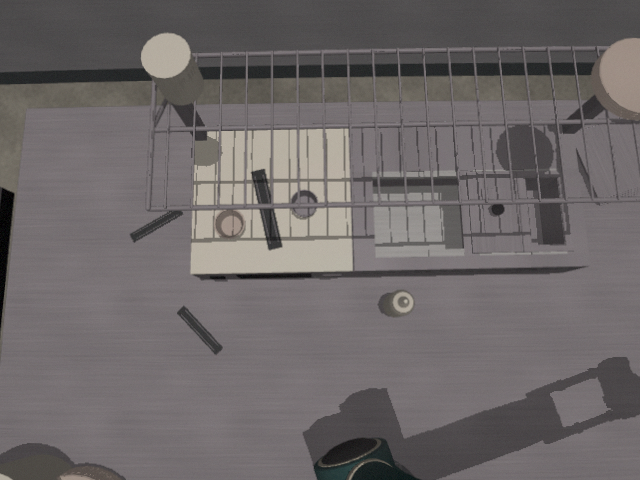

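View pics/side0.png

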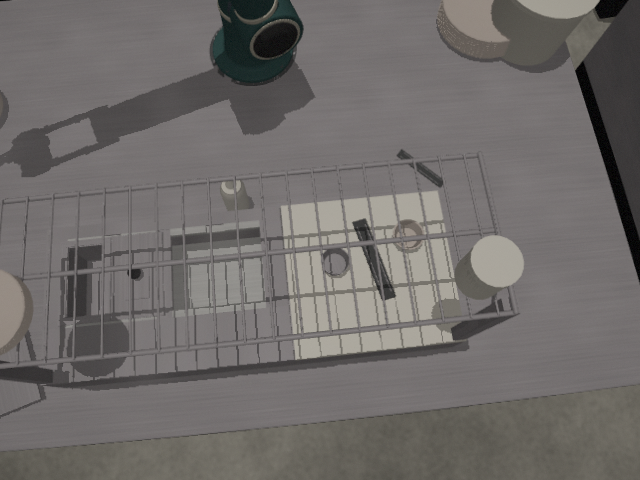

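Bar candidates in the top picture are the strip on the board (267,209) and two on the table at (156,224) and (200,330). The description means the one on the board, so I'll check it in a close crop and measure its size.

```bash
cat > h.py <<'E'
import cv2,numpy as np
from cell import arm,vision
def cap(c): return vision.capture(c)
def px2w(r,pts,z):
    K=np.array(r['mtx']);R,_=cv2.Rodrigues(np.array(r['rvec'],float));t=np.array(r['tvec'],float).ravel()
    u=cv2.undistortPoints(np.array(pts,float).reshape(-1,1,2),K,np.array(r['dist'],float)).reshape(-1,2)
    C=-R.T@t;d=np.c_[u,np.ones(len(u))]@R
    return C+d*((z-C[2])/d[:,2])[:,None]
def w2px(r,P):
    return cv2.projectPoints(np.array(P,float).reshape(-1,1,3),np.array(r['rvec'],float),np.array(r['tvec'],float),np.array(r['mtx']),np.array(r['dist'],float))[0].reshape(-1,2)
def crop(r,x0,y0,x1,y1,s,fn):
    cv2.imwrite(fn,cv2.resize(r['img'][y0:y1,x0:x1],None,fx=s,fy=s,interpolation=cv2.INTER_CUBIC))
E
python3 - <<'E'
from h import *
r=cap('top'); crop(r,180,120,370,290,4,'pics/ct.png'); crop(r,345,160,595,280,3.2,'pics/ct2.png')
r=cap('side'); crop(r,270,180,470,370,3.9*.8,'pics/cs.png'); crop(r,50,200,300,340,3.2,'pics/cs2.png')
E
```

```text
(no output)
```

View pics/ct.png

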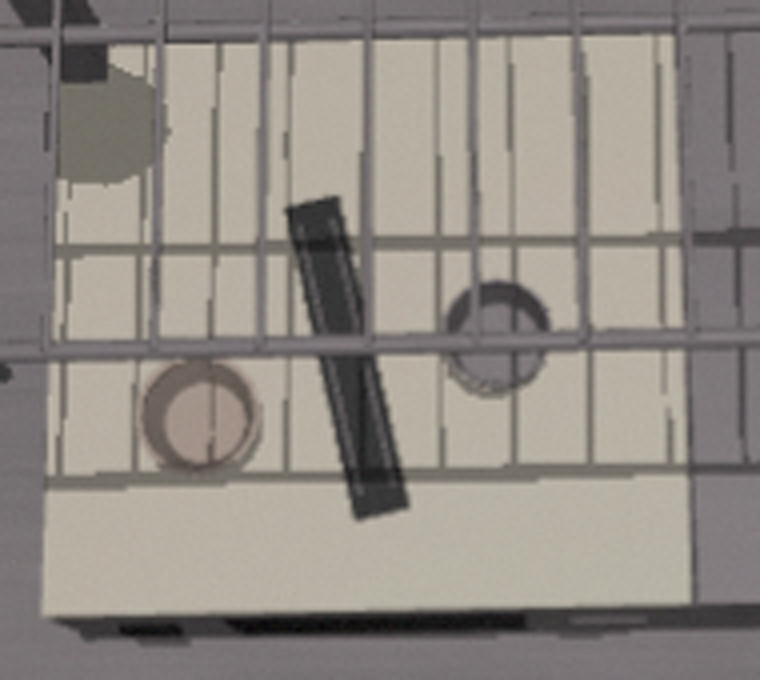

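View pics/cs.png

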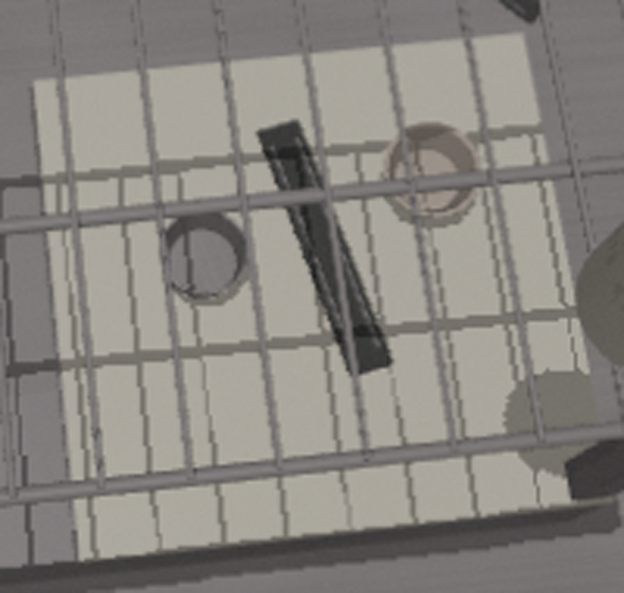

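View pics/ct2.png

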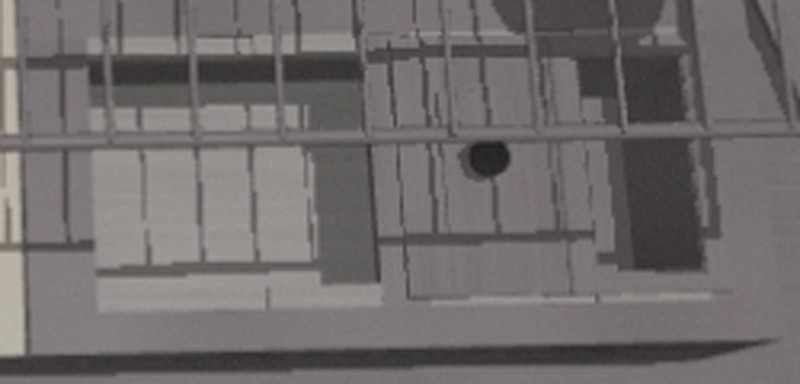

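View pics/cs2.png

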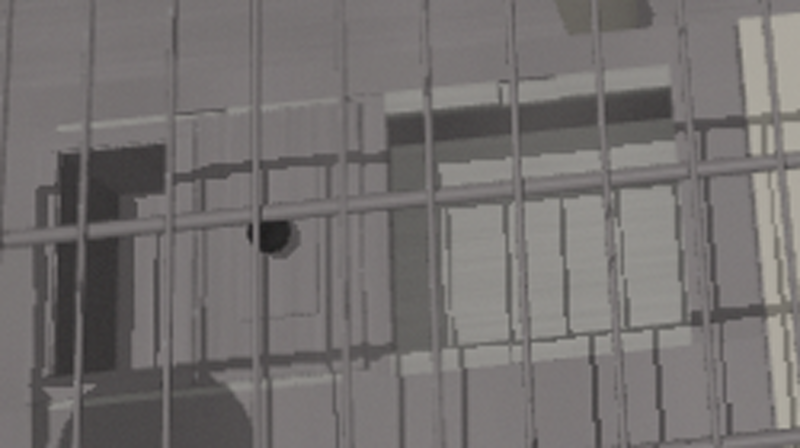

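```bash
cat > m.py <<'E'
from h import *
from scipy.optimize import least_squares
T=cap('top');S=cap('side')
def o(p,x0,y0,s): return (np.array(p,float)+0.5)/s-0.5+[x0,y0]
ct=lambda p:o(p,180,120,4); cs=lambda p:o(p,270,180,3.12); ct2=lambda p:o(p,345,160,3.2); cs2=lambda p:o(p,50,200,3.2)
wt=px2w(T,ct([(42,613),(692,603),(678,36)]),.13); ws=px2w(S,cs([(525,35),(33,82),(80,559)]),.13)
print('board',wt.round(4).tolist(),ws.round(4).tolist())
U=np.array([(-.12,.42),(-.12,.083),(.2,.083)])
def f(p,W):
    c,s=np.cos(p[2]),np.sin(p[2]); return (U@np.array([[c,s],[-s,c]])+p[:2]-W[:,:2]).ravel()
for W in(wt,ws,(wt+ws)/2):
    q=least_squares(f,[.65,0,0],args=(W,)); print('unit',q.x.round(4),(q.fun*1000).round(1))
u=q.x
def tou(P):
    c,s=np.cos(u[2]),np.sin(u[2]); return (P[:,:2]-u[:2])@np.array([[c,-s],[s,c]])
bt=px2w(T,ct([(287,208),(338,196),(409,507),(357,520)]),.133); bs=px2w(S,cs([(391,363),(360,374),(257,131),(297,121)]),.133)
for b in(bt,bs):
    e1=(b[0]+b[1])/2;e2=(b[2]+b[3])/2
    print('bar',b[:,:2].round(4).tolist(),'cen',b.mean(0).round(4),'len',np.linalg.norm(e1-e2),'ang',np.degrees(np.arctan2(*(e1-e2)[[1,0]])))
print('well t',tou(px2w(T,ct2([(97,312),(381,304),(88,38),(360,36)]),.13)).round(4).tolist())
print('well s',tou(px2w(S,cs2([(670,66),(385,95),(690,342),(400,374)]),.13)).round(4).tolist())
E
python3 m.py
```

```text
board [[0.506, 0.3748, 0.13], [0.5071, 0.038, 0.13], [0.8187, 0.0378, 0.13]] [[0.508, 0.3767, 0.13], [0.5091, 0.0384, 0.13], [0.8271, 0.0407, 0.13]]
unit [ 0.623  -0.0452 -0.005 ] [-0.9  0.6 -3.8  0.4  4.7 -1. ]
unit [ 0.6286 -0.0434  0.0027] [-0.5 -0.4 -0.7  1.   1.3 -0.6]
unit [ 0.6258 -0.0443 -0.0011] [-0.7  0.1 -2.2  0.7  3.  -0.8]
bar [[0.7224, 0.2499], [0.7287, 0.2226], [0.5588, 0.1841], [0.5523, 0.2111]] cen [0.6406 0.2169 0.133 ] len 0.17431191864250187 ang 12.801298947825815
bar [[0.7252, 0.2499], [0.7302, 0.2291], [0.5602, 0.1843], [0.5558, 0.2119]] cen [0.6429 0.2188 0.133 ] len 0.17460357246701444 ang 13.71375824664513
well t [[-0.0917, 0.0352], [-0.0887, -0.1497], [0.0941, 0.0352], [0.0934, -0.1476]]
well s [[-0.0891, 0.0357], [-0.0875, -0.1509], [0.0938, 0.0353], [0.0965, -0.145]]
```

```bash
cat > g.py <<'E'
from h import *
def tool():
    o=arm.get_obs(); from scipy.spatial.transform import Rotation as Ro
    R=Ro.from_quat(o['ee_rot']).as_matrix(); return o,R
def goto(p,yawdeg=None):
    o,R=tool(); d=R.T@(np.array(p)-o['ee_pos']); y=np.degrees(np.arctan2(R[1,0],R[0,0]))
    print('t',round(o['time'],2),'pos',o['ee_pos'].round(4),'yaw',round(y,2),'tilt',R[2,:2].round(4),'F',np.round(o['contact_force'],1),'w',round(o['width'],4))
    print('  -> shift',d.round(4),'roll',None if yawdeg is None else round(-np.radians((yawdeg-y+180)%360-180),3))
E
python3 -c "
from g import *
goto([.43,-.3,.24],-77)
goto([.44,.17,.24],-77)"
```

```text
t 1.4 pos [ 0.2357 -0.6325  0.2313] yaw -69.56 tilt [-0.0001  0.    ] F [-0.4  0.2  0.6] w 0.0853
  -> shift [-0.2437 -0.2981 -0.0087] roll 0.13
t 1.4 pos [ 0.2357 -0.6325  0.2313] yaw -69.56 tilt [-0.0001  0.    ] F [-0.4  0.2  0.6] w 0.0853
  -> shift [-0.6806 -0.4717 -0.0087] roll 0.13
```

Call:
apply_moves([
  [[-0.035,-0.042,-0.001,0.02,0],[-0.07,-0.085,-0.003,0.04,0],[-0.105,-0.128,-0.004,0.06,0],[-0.14,-0.17,-0.005,0.08,0],[-0.175,-0.213,-0.006,0.1,0],[-0.21,-0.255,-0.008,0.12,0],[-0.244,-0.298,-0.009,0.13,0],[-0.298,-0.319,-0.009,0.13,0]],
])

```text
time: 2.4
ee_pos: [0.4323, -0.2406, 0.2409]
ee_rot: [0.783, -0.622, 0.001, -0.0]
contact_force: [1.7, 0.5, -0.5]
width: 0.0001
```

```bash
python3 -c "
from g import *
goto([.44,.17,.24],-77)"
```

```text
t 2.4 pos [ 0.4323 -0.2406  0.2409] yaw -76.99 tilt [ 0.001  -0.0017] F [ 1.7  0.5 -0.5] w 0.0001
  -> shift [-0.3983 -0.0999  0.0007] roll 0.0
```

Call:
apply_moves([
  [[-0.058,-0.014,0,0,0],[-0.115,-0.028,0,0,0],[-0.172,-0.043,0,0,0],[-0.23,-0.057,0,0,0],[-0.287,-0.071,0,0,0],[-0.345,-0.086,0,0,0],[-0.398,-0.1,0,0,0],[-0.398,-0.1,0,0,0]],
])

```text
time: 3.4
ee_pos: [0.4382, 0.1719, 0.2405]
ee_rot: [0.784, -0.62, -0.0, -0.001]
contact_force: [-0.2, -0.3, -0.3]
width: -0.0
```

```bash
python3 -c "
from g import *
goto([.44,.17,.24],-77)
for c in('side','top'):
    r=cap(c); cv2.imwrite(f'pics/{c}1.png',r['img'])
o=arm.get_obs();print(o['q'])
"
```

```text
t 3.4 pos [0.4382 0.1719 0.2405] yaw -76.67 tilt [-0.001  -0.0006] F [-0.2 -0.3 -0.3] w -0.0
  -> shift [ 0.0022 -0.0013  0.0005] roll 0.006
[ 3.14957753e-01 -1.38423254e-01  2.01345025e+00 -5.90211069e-04
  1.26690472e+00  1.65698115e+00]
```

View pics/side1.png

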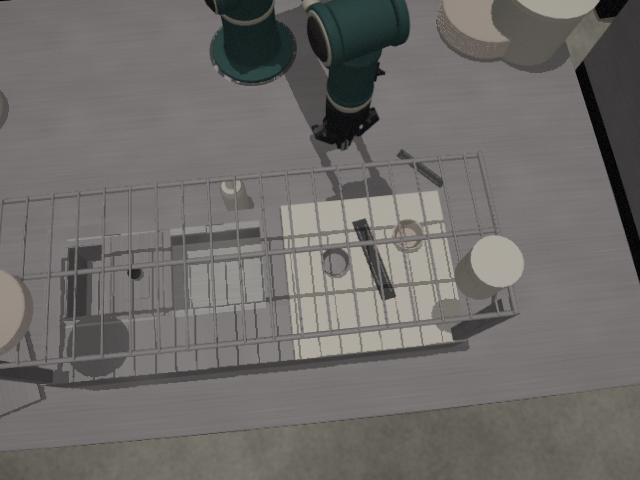

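View pics/top1.png

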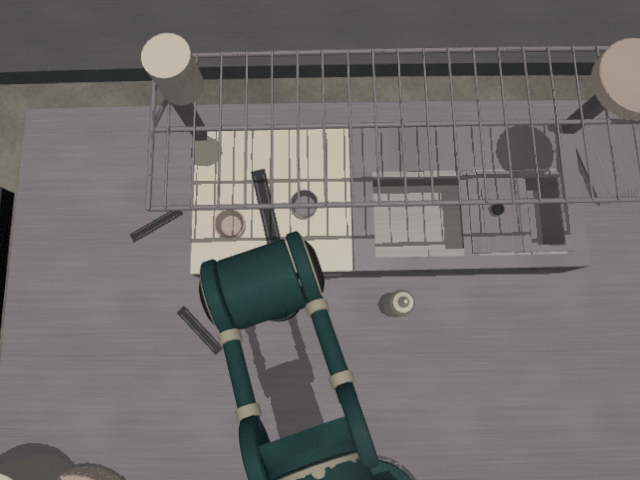

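```bash
python3 - <<'E'
from h import *
T=cap('top');S=cap('side')
def tri(a,b):
    A=[]
    def P(r):
        R,_=cv2.Rodrigues(np.array(r['rvec'],float)); return np.c_[R,np.array(r['tvec'],float).ravel()]
    un=lambda r,p:cv2.undistortPoints(np.array([[p]],float),np.array(r['mtx']),np.array(r['dist'],float)).reshape(2,1)
    X=cv2.triangulatePoints(P(T),P(S),un(T,a),un(S,b)); X=(X[:3]/X[3]).ravel(); return X.round(3), (w2px(T,X)[0]-a).round(1)
print('cyl',tri((262,283),(360,30)))
for z in(.4,.45,.5,.55,.6): 
    P=[(.438,.172,z)]; print(z,w2px(T,P).round(),w2px(S,P).round())
crop(S,290,0,420,170,4.5*.75,'pics/w.png')
E
```

```text
cyl (array([0.439, 0.174, 0.578]), array([-2.1, -0.2]))
0.4 [[276. 295.]] [[348. 101.]]
0.45 [[272. 293.]] [[350.  83.]]
0.5 [[269. 290.]] [[352.  64.]]
0.55 [[264. 286.]] [[355.  43.]]
0.6 [[259. 282.]] [[358.  18.]]
```

View pics/w.png

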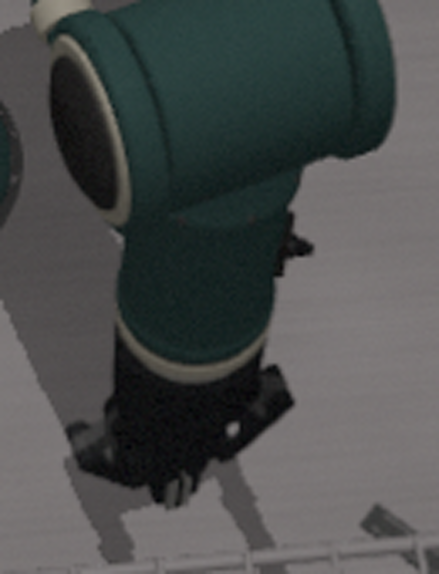

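```bash
python3 - <<'E'
from h import *
T=cap('top');S=cap('side')
for n,r in(('T',T),('S',S)):
    R,_=cv2.Rodrigues(np.array(r['rvec'],float)); print(n,'cam',(-R.T@np.array(r['tvec']).ravel()).round(3))
    P=[(x,y,z) for z in(.42,.432) for x in(.568,.62) for y in(.36,.17,-.2)]
    for p,q in zip(P,w2px(r,P)): print(p,q.round(1))
crop(T,140,180,400,400,3,'pics/t2.png')
im=T['img'].copy()
E
```

```text
T cam [0.384 0.105 1.131]
(0.568, 0.36, 0.42) [150.7 209.3]
(0.568, 0.17, 0.42) [276.1 207.5]
(0.568, -0.2, 0.42) [521.5 204.5]
(0.62, 0.36, 0.42) [152.5 176.4]
(0.62, 0.17, 0.42) [276.3 174.5]
(0.62, -0.2, 0.42) [518.4 171.5]
(0.568, 0.36, 0.432) [148.  207.3]
(0.568, 0.17, 0.432) [275.4 205.5]
(0.568, -0.2, 0.432) [524.8 202.4]
(0.62, 0.36, 0.432) [149.8 173.9]
(0.62, 0.17, 0.432) [275.6 171.9]
(0.62, -0.2, 0.432) [521.6 169. ]
S cam [0.925 0.056 1.174]
(0.568, 0.36, 0.42) [476.2 154.6]
(0.568, 0.17, 0.42) [357.9 165. ]
(0.568, -0.2, 0.42) [121.4 187. ]
(0.62, 0.36, 0.42) [482.9 184.5]
(0.62, 0.17, 0.42) [362.3 195.5]
(0.62, -0.2, 0.42) [121.  218.2]
(0.568, 0.36, 0.432) [478.5 151.1]
(0.568, 0.17, 0.432) [358.5 161.6]
(0.568, -0.2, 0.432) [118.8 183.8]
(0.62, 0.36, 0.432) [485.3 181.3]
(0.62, 0.17, 0.432) [363.  192.5]
(0.62, -0.2, 0.432) [118.3 215.4]
```

View pics/t2.png

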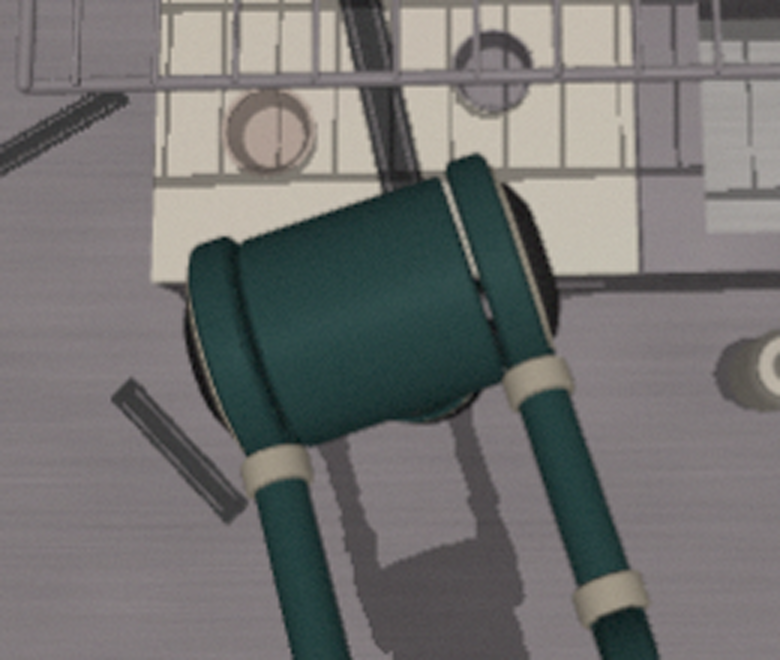

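```bash
cat >> h.py <<'E'
def tri(T,S,a,b):
    def P(r):
        R,_=cv2.Rodrigues(np.array(r['rvec'],float)); return np.c_[R,np.array(r['tvec'],float).ravel()]
    un=lambda r,p:cv2.undistortPoints(np.array([[p]],float),np.array(r['mtx']),np.array(r['dist'],float)).reshape(2,1)
    X=cv2.triangulatePoints(P(T),P(S),un(T,a),un(S,b)); X=(X[:3]/X[3]).ravel(); return X.round(3), (w2px(T,X)[0]-a).round(1),(w2px(S,X)[0]-b).round(1)
E
python3 - <<'E'
from h import *
T=cap('top');S=cap('side')
print(tri(T,S,(317.7,270),(315.2,38.5)))
q1=.315
ax=np.array([-np.sin(q1),np.cos(q1),0]); rad=np.array([np.cos(q1),np.sin(q1),0])
c0=np.array([.4382,.1719,0])
# project model cylinder for some H,r,halflen
def draw(r,H,rr,hl,fn):
    im=r['img'].copy()
    for s in(-hl,hl):
        a=np.linspace(0,2*np.pi,60)
        P=c0+[0,0,.2405+H]+s*ax+rr*(np.cos(a)[:,None]*rad+np.sin(a)[:,None]*np.array([0,0,1]))
        cv2.polylines(im,[w2px(r,P).round().astype(int)],True,(0,0,255),1)
    for h in(.15,H):
        a=np.linspace(0,2*np.pi,60)
        P=c0+[0,0,.2405+h]+.04*(np.cos(a)[:,None]*rad+np.sin(a)[:,None]*ax)
        cv2.polylines(im,[w2px(r,P).round().astype(int)],True,(0,255,255),1)
    return im
out=[]
for H in(.30,.33,.36):
    for n,r in(('T',T),('S',S)):
        im=draw(r,H,.042,.07,None); out.append(im[180:360,180:340] if n=='T' else im[0:180,280:440])
rows=[np.hstack(out[i::2]) for i in(0,1)]
w=min(x.shape[1] for x in rows)
cv2.imwrite('pics/mod.png',cv2.resize(np.vstack([x[:,:w] for x in rows]),None,fx=1.65,fy=1.65))
E
```

```text
(array([0.453, 0.11 , 0.584]), array([-2.3, -0.2]), array([-1.9,  0. ]))
```

View pics/mod.png

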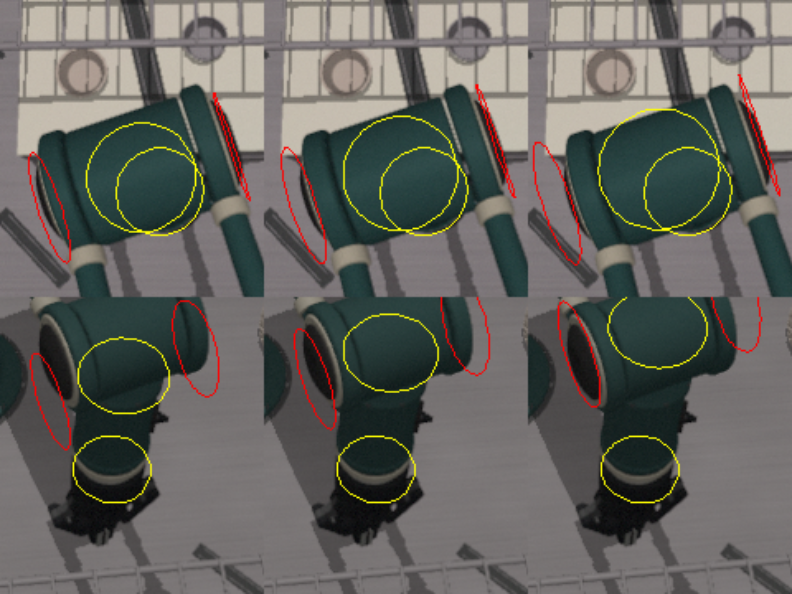

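```bash
python3 -c "
from g import *
goto([.45,.0,.60],-90)"
```

```text
t 3.8 pos [0.4387 0.1673 0.2403] yaw -77.13 tilt [ 0.0002 -0.0001] F [-0.2 -0.1  0.6] w -0.0003
  -> shift [ 0.1656  0.0262 -0.3596] roll 0.225
```

The bar on the board is the right one: it measures about 175 mm and lies at about 13°. The next problem is the wrist. Its cylinder sits about 0.34 m above the TCP, so with the tool vertical it would hit the shelf edge (x≈0.568). I'll see whether reaching past the arm's limit, high above the shelf, leaves the tool leaning forward.

Call:
apply_moves([
  [[0.024,0.004,-0.051,0.03,0],[0.047,0.008,-0.103,0.06,0],[0.071,0.011,-0.154,0.1,0],[0.095,0.015,-0.205,0.13,0],[0.118,0.019,-0.257,0.16,0],[0.142,0.022,-0.308,0.19,0],[0.166,0.026,-0.36,0.225,0],[0.166,0.026,-0.36,0.225,0]],
])

```text
time: 4.8
ee_pos: [0.4509, -0.0012, 0.6053]
ee_rot: [-0.706, 0.708, -0.003, 0.003]
contact_force: [0.4, -0.3, 0.2]
width: -0.0001
```

```bash
python3 -c "
from g import *
goto([.95,.0,.60],-90)
print(arm.get_obs()['q'].round(3))"
```

```text
t 4.8 pos [ 0.4509 -0.0012  0.6053] yaw -90.14 tilt [ 0.0009 -0.0089] F [ 0.4 -0.3  0.2] w -0.0001
  -> shift [-0.0024 -0.499   0.0098] roll -0.002
[-0.058 -0.165  1.379 -0.     1.918  1.515]
```

Call:
apply_moves([
  [[0,-0.06,0,0,0],[0,-0.12,0,0,0],[0,-0.18,0,0,0],[0,-0.24,0,0,0],[0,-0.3,0,0,0],[0,-0.36,0,0,0],[0,-0.42,0,0,0],[0,-0.48,0,0,0]],
])

```text
time: 5.8
ee_pos: [0.8569, 0.0012, 0.5501]
ee_rot: [0.708, -0.707, 0.01, -0.011]
contact_force: [0.2, -0.0, -0.1]
width: 0.0001
```

```bash
python3 -c "
from g import *
goto([.45,.0,.60],-90)
print(arm.get_obs()['q'].round(3))"
```

```text
t 5.8 pos [0.8569 0.0012 0.5501] yaw -89.92 tilt [-0.0005 -0.0298] F [ 0.2 -0.  -0.1] w 0.0001
  -> shift [ 0.0006  0.4053 -0.062 ] roll 0.001
[-2.800e-02  7.510e-01  3.170e-01  1.000e-03  2.044e+00  1.542e+00]
```

Call:
apply_moves([
  [[0,-0.05,-0.037,0,0],[0,-0.1,-0.075,0,0],[0,-0.15,-0.11,0,0],[0,-0.2,-0.15,0,0],[0,-0.25,-0.19,0,0],[0,-0.3,-0.22,0,0],[0,-0.35,-0.26,0,0],[0,-0.4,-0.3,0,0]],
])

```text
time: 6.8
ee_pos: [0.865, 0.0016, 0.5675]
ee_rot: [0.707, -0.706, 0.031, -0.031]
contact_force: [0.3, 1.2, 0.4]
width: 0.0
```

```bash
python3 -c "
from g import *
goto([.45,.0,.60],-90)
print(arm.get_obs()['q'].round(3))"
```

```text
t 6.8 pos [0.865  0.0016 0.5675] yaw -89.9 tilt [-0.     -0.0875] F [0.3 1.2 0.4] w 0.0
  -> shift [ 0.0008  0.4105 -0.0687] roll 0.002
[-0.028  0.735  0.312  0.003  2.007  1.542]
```

Call:
apply_moves([
  [[0,-0.8,-0.6,0,0],[0,-0.8,-0.6,0,0],[0,-0.8,-0.6,0,0],[0,-0.8,-0.6,0,0],[0,-0.8,-0.6,0,0],[0,-0.8,-0.6,0,0],[0,-0.8,-0.6,0,0],[0,-0.8,-0.6,0,0]],
])

```text
time: 7.8
ee_pos: [0.8669, 0.0016, 0.588]
ee_rot: [0.706, -0.705, 0.048, -0.048]
contact_force: [-0.3, -0.2, -0.1]
width: 0.0002
```

```bash
python3 -c "
from g import *
goto([.45,.0,.60],-90)
print(arm.get_obs()['q'].round(3))"
```

```text
t 7.8 pos [0.8669 0.0016 0.588 ] yaw -89.9 tilt [-0.     -0.1365] F [-0.3 -0.2 -0.1] w 0.0002
  -> shift [ 0.0008  0.4114 -0.0688] roll 0.002
[-0.029  0.712  0.312  0.005  1.98   1.543]
```

Call:
apply_moves([
  [[0,-0.8,-0.6,0,0],[0,-0.8,-0.6,0,0],[0,-0.8,-0.6,0,0],[0,-0.8,-0.6,0,0],[0,-0.8,-0.6,0,0],[0,-0.8,-0.6,0,0],[0,-0.8,-0.6,0,0],[0,-0.8,-0.6,0,0]],
])

```text
time: 8.8
ee_pos: [0.863, 0.0016, 0.6152]
ee_rot: [0.705, -0.703, 0.066, -0.066]
contact_force: [0.6, 0.7, 0.4]
width: -0.0001
```

Call:
apply_moves([
  [[0,-0.8,-0.6,0,0],[0,-0.8,-0.6,0,0],[0,-0.8,-0.6,0,0],[0,-0.8,-0.6,0,0],[0,-0.8,-0.6,0,0],[0,-0.8,-0.6,0,0],[0,-0.8,-0.6,0,0],[0,-0.8,-0.6,0,0]],
])

```text
time: 9.8
ee_pos: [0.8541, 0.0015, 0.6472]
ee_rot: [0.703, -0.702, 0.083, -0.084]
contact_force: [0.6, 0.1, 0.1]
width: -0.0002
```

```bash
python3 -c "
from g import *
goto([.46,.1,.40],-90)
print(arm.get_obs()['q'].round(3))"
```

```text
t 9.8 pos [0.8541 0.0015 0.6472] yaw -89.9 tilt [-0.     -0.2346] F [0.6 0.1 0.1] w -0.0002
  -> shift [-0.0992  0.4409  0.1479] roll 0.002
[-0.03   0.646  0.312  0.008  1.947  1.542]
```

Call:
apply_moves([
  [[0,-0.8,-0.6,0,0],[0,-0.8,-0.6,0,0],[0,-0.8,-0.6,0,0],[0,-0.8,-0.6,0,0],[0,-0.8,-0.6,0,0],[0,-0.8,-0.6,0,0],[0,-0.8,-0.6,0,0],[0,-0.8,-0.6,0,0]],
])

```text
time: 10.8
ee_pos: [0.8409, 0.0015, 0.6822]
ee_rot: [0.7, -0.699, 0.101, -0.101]
contact_force: [-0.1, 0.5, -0.1]
width: -0.0
```

```bash
python3 -c "
from g import *
goto([.54,.06,.60],-90)
goto([.47,.1,.55],-90)
goto([.47,.19,.30],-90)
print(arm.get_obs()['q'].round(3))"
```

```text
t 10.8 pos [0.8409 0.0015 0.6822] yaw -89.9 tilt [-1.000e-04 -2.832e-01] F [-0.1  0.5 -0.1] w -0.0
  -> shift [-0.059   0.3118 -0.0064] roll 0.002
t 10.8 pos [0.8409 0.0015 0.6822] yaw -89.9 tilt [-1.000e-04 -2.832e-01] F [-0.1  0.5 -0.1] w -0.0
  -> shift [-0.0991  0.393   0.0218] roll 0.002
t 10.8 pos [0.8409 0.0015 0.6822] yaw -89.9 tilt [-1.000e-04 -2.832e-01] F [-0.1  0.5 -0.1] w -0.0
  -> shift [-0.1891  0.4637  0.2616] roll 0.002
[-0.032  0.606  0.312  0.01   1.937  1.542]
```

Call:
apply_moves([
  [[-0.01,0.055,0,0,0],[-0.02,0.11,0,0,0],[-0.035,0.17,0,0,0],[-0.05,0.225,0,0,0],[-0.06,0.28,0,0,0],[-0.075,0.335,0.01,0,0],[-0.1,0.39,0.022,0,0],[-0.115,0.4,0.06,0,0]],
])

```text
time: 11.8
ee_pos: [0.4717, 0.1166, 0.5143]
ee_rot: [0.7, -0.698, 0.103, -0.105]
contact_force: [0.9, 0.4, -0.8]
width: 0.0004
```

```bash
python3 -c "
from g import *
goto([.50,.19,.20],-90)
goto([.55,.19,.155],-90)
print(arm.get_obs()['q'].round(3))"
```

```text
t 11.8 pos [0.4717 0.1166 0.5143] yaw -89.83 tilt [-0.0021 -0.2904] F [ 0.9  0.4 -0.8] w 0.0004
  -> shift [-0.0727  0.064   0.3092] roll 0.003
t 11.8 pos [0.4717 0.1166 0.5143] yaw -89.83 tilt [-0.0021 -0.2904] F [ 0.9  0.4 -0.8] w 0.0004
  -> shift [-0.0724  0.0292  0.3668] roll 0.003
[ 0.238 -0.334  1.704 -0.066  1.484  1.802]
```

Call:
apply_moves([
  [[-0.013,0.01,0.05,0,0],[-0.026,0.02,0.1,0,0],[-0.039,0.03,0.15,0,0],[-0.052,0.04,0.2,0,0],[-0.065,0.05,0.25,0,0],[-0.08,0.06,0.295,0,0],[-0.086,0.064,0.309,0,0],[-0.086,0.064,0.309,0,0]],
])

```text
time: 12.8
ee_pos: [0.4998, 0.2019, 0.1965]
ee_rot: [0.701, -0.699, 0.101, -0.101]
contact_force: [0.6, 0.9, 0.3]
width: 0.0001
```

```bash
python3 -c "
from g import *
r=cap('side'); crop(r,270,0,470,370,1.6,'pics/s3.png')
goto([.585,.2035,.155],-90)
goto([.585,.2035,.137],-90)
print(arm.get_obs()['q'].round(3))"
```

```text
t 12.85 pos [0.501  0.2021 0.1983] yaw -89.87 tilt [-0.0003 -0.2849] F [0.6 0.7 0.4] w -0.0002
  -> shift [-0.0011 -0.0682  0.0654] roll 0.002
t 12.85 pos [0.501  0.2021 0.1983] yaw -89.87 tilt [-0.0003 -0.2849] F [0.6 0.7 0.4] w -0.0002
  -> shift [-0.0011 -0.0631  0.0827] roll 0.002
[ 0.41  -0.136  2.118 -0.145  0.898  2.054]
```

View pics/s3.png

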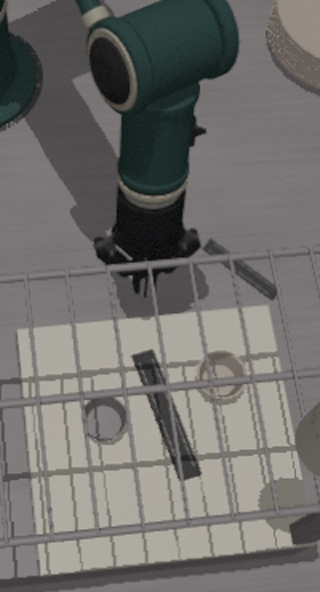

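Call:
apply_moves([
  [[0,-0.03,0.02,0,0],[0,-0.055,0.045,0,0],[0,-0.068,0.065,0,0],[0,-0.066,0.074,0,0],[0,-0.064,0.08,0,0],[0,-0.064,0.08,0,0],[0,-0.064,0.08,0,0],[0,-0.064,0.08,0,0]],
])

```text
time: 13.85
ee_pos: [0.5844, 0.2023, 0.139]
ee_rot: [0.7, -0.699, 0.101, -0.102]
contact_force: [0.1, -0.5, 0.5]
width: 0.0
```

```bash
python3 -c "
from g import *
goto([.585,.2035,.135],-90)
goto([.585,.2035,.130],-90)
goto([.525,.2035,.130],-90)
"
```

```text
t 13.85 pos [0.5844 0.2023 0.139 ] yaw -89.88 tilt [-0.0004 -0.2844] F [ 0.1 -0.5  0.5] w 0.0
  -> shift [-0.0012  0.0006  0.0041] roll 0.002
t 13.85 pos [0.5844 0.2023 0.139 ] yaw -89.88 tilt [-0.0004 -0.2844] F [ 0.1 -0.5  0.5] w 0.0
  -> shift [-0.0012  0.002   0.0088] roll 0.002
t 13.85 pos [0.5844 0.2023 0.139 ] yaw -89.88 tilt [-0.0004 -0.2844] F [ 0.1 -0.5  0.5] w 0.0
  -> shift [-0.0013  0.0595 -0.0082] roll 0.002
```

Call:
apply_moves([
  [[0,0.0005,0.002,0,0],[0,0.001,0.003,0,0],[0,0.001,0.0035,0,0],[0,0.001,0.004,0,0],[0,0.001,0.0045,0,0],[0,0.0015,0.005,0,0],[0,0.0015,0.005,0,0],[0,0.0015,0.005,0,0]],
])

```text
time: 14.85
ee_pos: [0.5849, 0.2022, 0.1349]
ee_rot: [0.7, -0.699, 0.102, -0.102]
contact_force: [-4.8, -1.5, 10.0]
width: -0.0001
```

Call:
apply_moves([
  [[0,0.004,-0.0008,0,0],[0,0.012,-0.0032,0,0],[0,0.022,-0.0062,0,0],[0,0.032,-0.0092,0,0],[0,0.042,-0.0121,0,0],[0,0.052,-0.0151,0,0],[0,0.058,-0.0169,0,0],[0,0.058,-0.0169,0,0]],
])

```text
time: 15.85
ee_pos: [0.5252, 0.2028, 0.135]
ee_rot: [0.7, -0.699, 0.102, -0.104]
contact_force: [0.5, -0.5, 7.6]
width: 0.0005
```

```bash
python3 -c "
from g import *
goto([.525,.2035,.160],-90)
r=cap('top'); crop(r,160,120,370,290,3.6,'pics/t4.png')
r=cap('side'); crop(r,270,100,470,370,2.2,'pics/s4.png')
"
```

```text
t 15.85 pos [0.5252 0.2028 0.135 ] yaw -89.87 tilt [-0.0017 -0.2876] F [ 0.5 -0.5  7.6] w 0.0005
  -> shift [-0.0008 -0.007  -0.024 ] roll 0.002
```

View pics/s4.png

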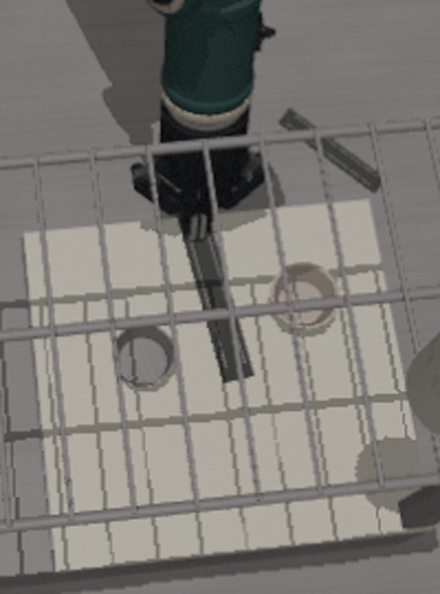

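View pics/t4.png

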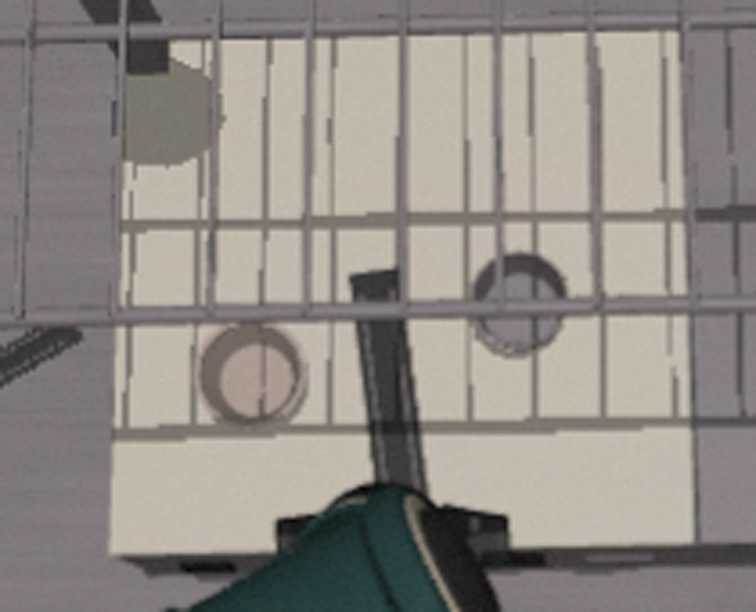

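```bash
python3 -c "
from g import *
T=cap('top');S=cap('side')
f=lambda p,x,y,s:(np.array(p,float)+.5)/s-.5+[x,y]
print(px2w(T,f([(350,277),(397,269),(377,490),(425,488)],160,120,3.6),.133).round(4))
print(px2w(S,f([(253,376),(223,382),(218,237),(188,243)],270,100,2.2),.133).round(4))
goto([.525,.2035,.160],-90)
"
```

```text
[[0.6668 0.2374 0.133 ]
 [0.6713 0.2097 0.133 ]
 [0.5395 0.2204 0.133 ]
 [0.5404 0.1927 0.133 ]]
[[0.6714 0.237  0.133 ]
 [0.6742 0.2087 0.133 ]
 [0.5323 0.2235 0.133 ]
 [0.5355 0.1941 0.133 ]]
t 16.05 pos [0.5253 0.2028 0.135 ] yaw -89.88 tilt [-0.0017 -0.2871] F [-1.8  1.   9.9] w -0.0002
  -> shift [-0.0008 -0.0069 -0.024 ] roll 0.002
```

Call:
apply_moves([
  [[0,-0.0043,-0.0144,0,0],[-0.004,-0.033,-0.0058,0,0],[-0.008,-0.0618,0.0028,0,0],[-0.008,-0.059,0.0124,0,0],[-0.008,-0.058,0.0153,0,0],[-0.008,-0.0577,0.0165,0,0],[-0.008,-0.0575,0.0174,0,0],[-0.008,-0.0575,0.0174,0,0]],
])

```text
time: 17.05
ee_pos: [0.5836, 0.2099, 0.1348]
ee_rot: [0.7, -0.699, 0.102, -0.102]
contact_force: [-4.3, -3.0, 12.6]
width: -0.0
```

Call:
apply_moves([
  [[0,0.003,-0.0009,0,0],[0,0.01,-0.003,0,0],[0,0.018,-0.0054,0,0],[0,0.026,-0.0078,0,0],[0,0.034,-0.0102,0,0],[0,0.042,-0.0126,0,0],[0,0.046,-0.0138,0,0],[0,0.046,-0.0138,0,0]],
])

```text
time: 18.05
ee_pos: [0.5368, 0.2106, 0.135]
ee_rot: [0.7, -0.699, 0.102, -0.104]
contact_force: [2.0, 1.1, 7.6]
width: -0.0002
```

```bash
python3 -c "
from g import *
T=cap('top'); crop(T,160,120,370,290,3.6,'pics/t5.png')
S=cap('side'); crop(S,270,100,470,370,2.2,'pics/s5.png')
goto([.40,.2,.2],-90)
"
```

```text
t 18.15 pos [0.5368 0.2106 0.135 ] yaw -89.86 tilt [-0.0016 -0.2877] F [ 0.9 -0.3  7.9] w -0.0
  -> shift [ 0.0102  0.1123 -0.1017] roll 0.003
```

View pics/s5.png

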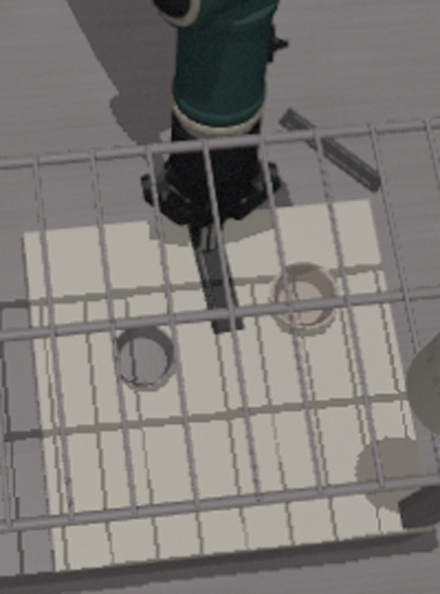

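View pics/t5.png

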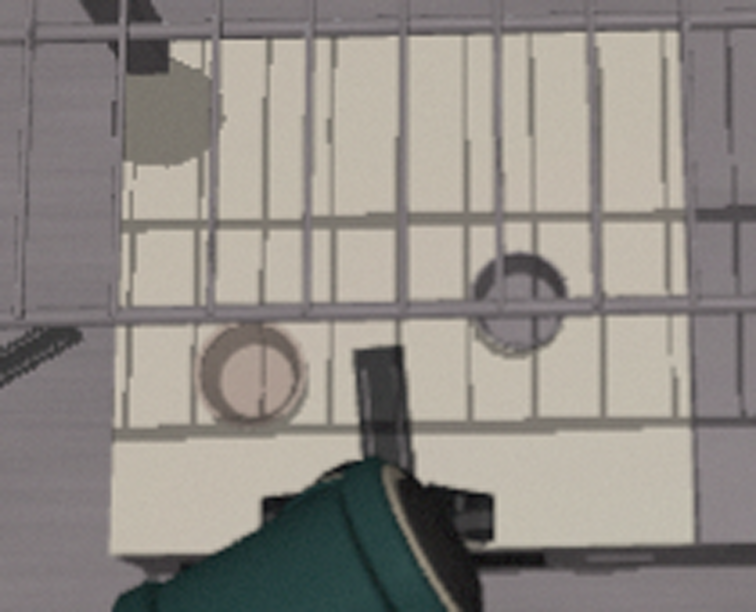

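```bash
python3 -c "
from g import *
T=cap('top');S=cap('side')
f=lambda p,x,y,s:(np.array(p,float)+.5)/s-.5+[x,y]
print(px2w(T,f([(353,350),(404,346),(365,462),(413,472)],160,120,3.6),.133).round(4))
print(px2w(S,f([(243,327),(213,332),(224,250),(195,256)],270,100,2.2),.133).round(4))
goto([.478,.2035,.175],-90)
goto([.478,.2035,.1133],-90)
"
```

```text
[[0.6226 0.2352 0.133 ]
 [0.6245 0.2053 0.133 ]
 [0.556  0.2275 0.133 ]
 [0.5498 0.1997 0.133 ]]
[[0.6238 0.2345 0.133 ]
 [0.6258 0.206  0.133 ]
 [0.546  0.2274 0.133 ]
 [0.5493 0.1991 0.133 ]]
t 18.25 pos [0.5368 0.2106 0.135 ] yaw -89.86 tilt [-0.0016 -0.2876] F [-0.2  0.4  8.1] w -0.0002
  -> shift [ 0.0069  0.0448 -0.0553] roll 0.002
t 18.25 pos [0.5368 0.2106 0.135 ] yaw -89.86 tilt [-0.0016 -0.2876] F [-0.2  0.4  8.1] w -0.0002
  -> shift [0.007  0.0626 0.0038] roll 0.002
```

Call:
apply_moves([
  [[0,-0.005,-0.018,0,0],[0,-0.011,-0.038,0,0],[0.002,0.014,-0.046,0,0.0854],[0.0046,0.039,-0.0535,0,0.0854],[0.0046,0.039,-0.0535,0,0.0854],[0.0046,0.039,-0.0535,0,0.0854],[0.0046,0.039,-0.0535,0,0.0854],[0.0046,0.039,-0.0535,0,0.0854]],
])

```text
time: 19.25
ee_pos: [0.4838, 0.2053, 0.1728]
ee_rot: [0.7, -0.699, 0.101, -0.101]
contact_force: [0.6, 0.3, 0.2]
width: 0.0856
```

```bash
python3 -c "
from g import *
S=cap('side'); crop(S,270,100,470,370,2.2,'pics/s6.png')
goto([.484,.206,.1133],-90)
"
```

```text
t 19.3 pos [0.4837 0.2053 0.1728] yaw -89.92 tilt [ 1.000e-04 -2.832e-01] F [ 1.4 -0.6  0.1] w 0.0854
  -> shift [-0.0007  0.0166  0.0571] roll 0.001
```

View pics/s6.png

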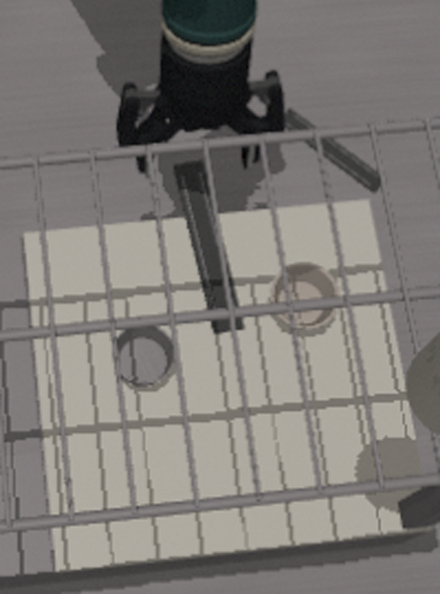

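Call:
apply_moves([
  [[0,0.006,0.02,0,0.0854],[0,0.012,0.04,0,0.0854],[-0.0007,0.0166,0.057,0,0.0854],[-0.0007,0.0166,0.057,0,0.0854],[-0.0007,0.0166,0.057,0,0.02],[-0.0007,0.0166,0.057,0,0.02],[-0.0007,0.0166,0.057,0,0.02],[-0.0007,0.0166,0.057,0,0.02]],
])

```text
time: 20.3
ee_pos: [0.4842, 0.2062, 0.1145]
ee_rot: [0.7, -0.699, 0.102, -0.102]
contact_force: [-0.3, -1.3, 2.3]
width: 0.0284
```

```bash
python3 -c "
from g import *
S=cap('side'); crop(S,270,100,470,370,2.2,'pics/s7.png')
goto([.484,.206,.1133],-90)
"
```

```text
t 20.35 pos [0.4842 0.2062 0.1144] yaw -89.89 tilt [-0.0005 -0.2849] F [ 0.4 -0.6  2.6] w 0.0287
  -> shift [0.0002 0.0005 0.001 ] roll 0.002
```

View pics/s7.png

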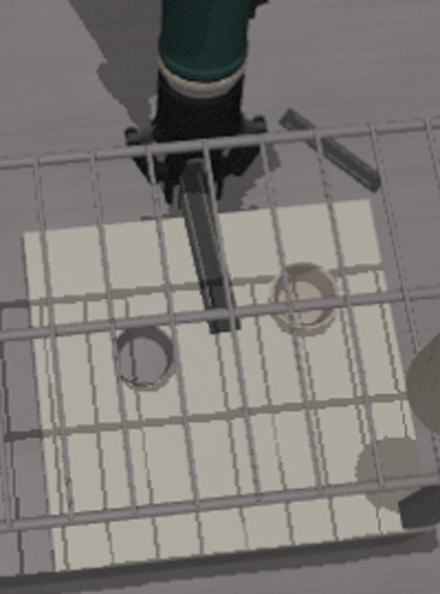

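Call:
apply_moves([
  [[0,0,0,0,0.02],[0,-0.0014,-0.005,0,0.02],[0,-0.0043,-0.0144,0,0.02],[0,-0.0085,-0.029,0,0.02],[0,-0.0128,-0.043,0,0.02],[0,-0.0185,-0.062,0,0.02],[0,-0.0228,-0.077,0,0.02],[0,-0.0228,-0.077,0,0.02]],
])

```text
time: 21.35
ee_pos: [0.4849, 0.2066, 0.1963]
ee_rot: [0.7, -0.699, 0.102, -0.103]
contact_force: [-0.1, 0.1, -1.0]
width: 0.0279
```

```bash
python3 -c "
from g import *
S=cap('side'); crop(S,270,60,470,330,2.2,'pics/s8.png')
S=cap('top'); crop(S,160,120,370,290,3.6,'pics/t8.png')
goto([.484,.015,.19],-90)
print(arm.get_obs()['ft_torque'])
"
```

```text
t 21.45 pos [0.4834 0.2059 0.1938] yaw -89.9 tilt [-0.     -0.2833] F [-0.7 -0.4 -1.2] w 0.0282
  -> shift [0.1909 0.0008 0.0037] roll 0.002
[0.01580904 0.28290226 0.04491309]
```

View pics/s8.png

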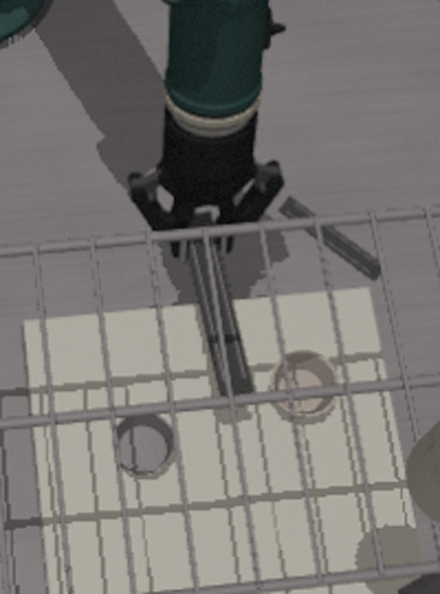

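View pics/t8.png

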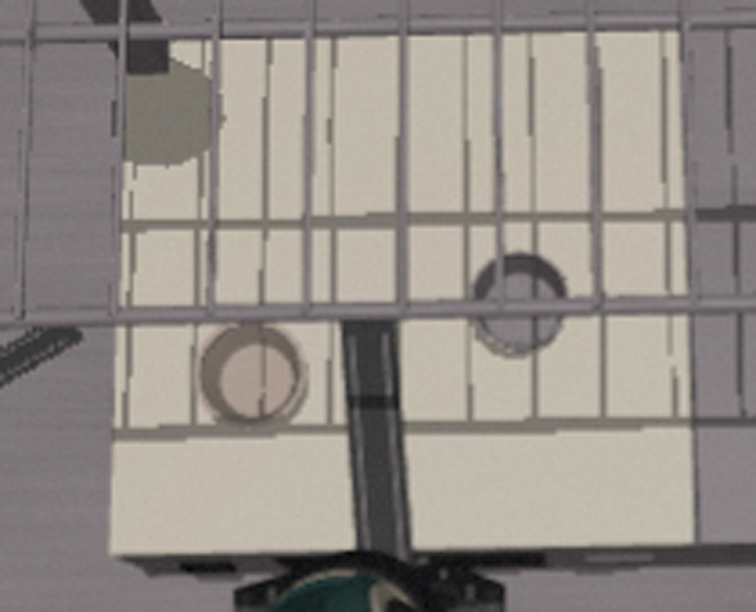

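```bash
python3 -c "
from g import *
T=cap('top');S=cap('side')
f=lambda p,x,y,s:(np.array(p,float)+.5)/s-.5+[x,y]
a=f([(345,325),(357,548),(399,325),(410,550)],160,120,3.6)
b=f([(224,391),(186,250),(252,388),(216,247)],270,60,2.2)
for z in(.205,.2135,.22):
  print(z,px2w(T,a,z).round(4).tolist());print('   ',px2w(S,b,z).round(4).tolist())
for p,q in ((a[0],b[2]),(a[2],b[0])): print(tri(T,S,p,q))
"
```

```text
0.205 [[0.6194, 0.2303, 0.205], [0.4973, 0.2225, 0.205], [0.619, 0.2008, 0.205], [0.4959, 0.1943, 0.205]]
    [[0.6212, 0.2087, 0.205], [0.4839, 0.1929, 0.205], [0.6209, 0.2335, 0.205], [0.4836, 0.2205, 0.205]]
0.2135 [[0.6172, 0.2291, 0.2135], [0.4962, 0.2214, 0.2135], [0.6168, 0.2, 0.2135], [0.4949, 0.1934, 0.2135]]
    [[0.6239, 0.2074, 0.2135], [0.4878, 0.1917, 0.2135], [0.6236, 0.232, 0.2135], [0.4875, 0.2191, 0.2135]]
0.22 [[0.6156, 0.2282, 0.22], [0.4955, 0.2206, 0.22], [0.6152, 0.1993, 0.22], [0.4941, 0.1928, 0.22]]
    [[0.6259, 0.2064, 0.22], [0.4907, 0.1908, 0.22], [0.6257, 0.2308, 0.22], [0.4905, 0.218, 0.22]]
(array([0.62 , 0.232, 0.203]), array([-0.8, -0.1]), array([-0.9,  0.1]))
(array([0.62 , 0.205, 0.202]), array([-2. , -0.2]), array([-2.1,  0.1]))
```

```bash
python3 -c "
import cv2
t=cv2.imread('pics/top0.png');s=cv2.imread('pics/side0.png')
a=cv2.resize(t[160:270,365:475],None,fx=6,fy=5,interpolation=cv2.INTER_CUBIC);b=cv2.resize(s[215:325,160:275],None,fx=6,fy=5,interpolation=cv2.INTER_CUBIC)
cv2.imwrite('pics/za.png',cv2.convertScaleAbs(a,alpha=1.6));cv2.imwrite('pics/zb.png',cv2.convertScaleAbs(b,alpha=1.6))"
```

```text
(no output)
```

View pics/za.png

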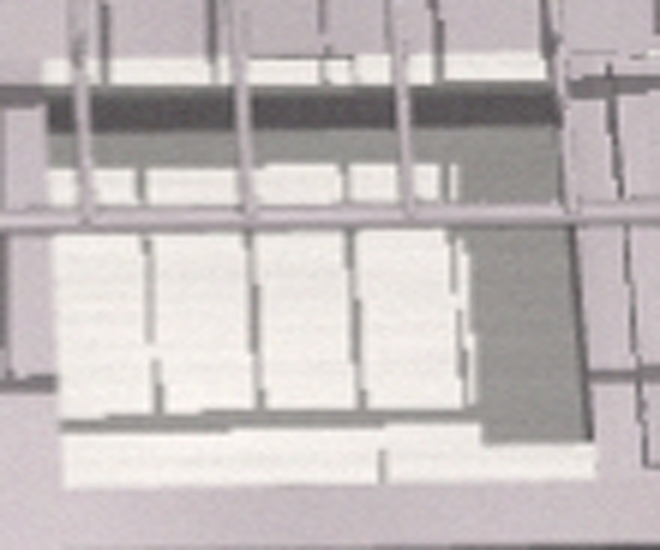

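View pics/zb.png

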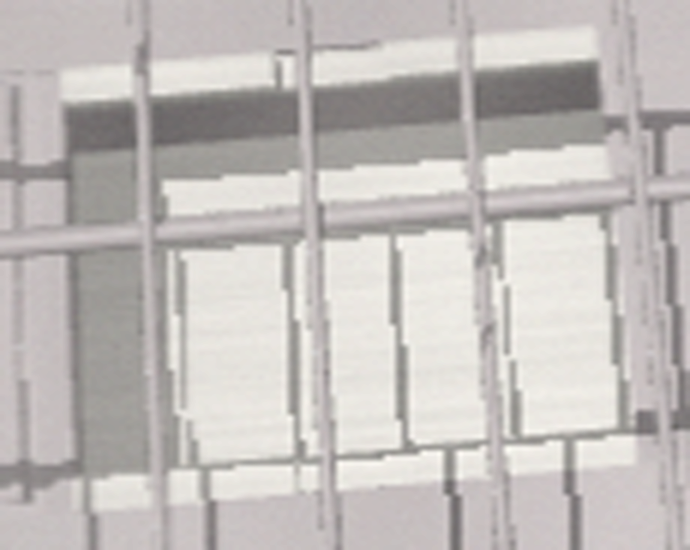

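```bash
python3 -c "
from g import *
T=cap('top');S=cap('side')
g=lambda p,x,y:(np.array(p,float)+.5)/[6,5]-.5+[x,y]
print(px2w(S,g([(279,48),(380,44),(62,70),(598,28),(75,508),(636,465)],160,215),.13).round(4).tolist())
print(px2w(T,g([(381,450),(381,483),(325,55),(355,57),(325,83),(355,83),(64,487),(596,478),(42,58),(548,52)],365,160),.13).round(4).tolist())
"
```

```text
[[0.5343, -0.1193, 0.13], [0.5361, -0.0841, 0.13], [0.5365, -0.1952, 0.13], [0.5366, -0.008, 0.13], [0.721, -0.1945, 0.13], [0.7219, -0.0087, 0.13]]
[[0.5486, -0.1202, 0.13], [0.5347, -0.1194, 0.13], [0.7207, -0.1094, 0.13], [0.7197, -0.1201, 0.13], [0.7082, -0.1087, 0.13], [0.708, -0.1194, 0.13], [0.5345, -0.0096, 0.13], [0.5358, -0.1942, 0.13], [0.7207, -0.008, 0.13], [0.7211, -0.1895, 0.13]]
```

Call:
apply_moves([
  [[0.025,0,-0.003,0.01,0.02],[0.07,0,-0.006,0.02,0.02],[0.115,0,-0.006,0.03,0.02],[0.16,0,-0.006,0.04,0.02],[0.205,0,-0.006,0.05,0.02],[0.25,0,-0.006,0.06,0.02],[0.29,0,-0.006,0.07,0.02],[0.307,0,-0.006,0.07,0.02]],
])

```text
time: 22.65
ee_pos: [0.4819, -0.1032, 0.1989]
ee_rot: [-0.675, 0.724, -0.097, 0.104]
contact_force: [0.1, 0.7, -1.0]
width: 0.028
```

```bash
python3 -c "
from g import *
goto([.575,-.1015,.175])
"
```

```text
t 22.65 pos [ 0.4819 -0.1032  0.1989] yaw -93.9 tilt [-0.0196 -0.2818] F [ 0.1  0.7 -1. ] w 0.028
  -> shift [-0.0075 -0.0822  0.0492] roll None
```

Call:
apply_moves([
  [[-0.001,-0.015,0.005,0,0.02],[-0.003,-0.033,0.013,0,0.02],[-0.005,-0.052,0.025,0,0.02],[-0.006,-0.067,0.036,0,0.02],[-0.007,-0.077,0.045,0,0.02],[-0.0075,-0.082,0.049,0,0.02],[-0.0075,-0.082,0.049,0,0.02],[-0.0075,-0.082,0.049,0,0.02]],
])

```text
time: 23.65
ee_pos: [0.575, -0.099, 0.176]
ee_rot: [-0.676, 0.723, -0.098, 0.105]
contact_force: [0.4, -0.1, -0.4]
width: 0.028
```

```bash
python3 -c "
from g import *
goto([.577,-.1015,.109])
S=cap('side');T=cap('top')
a=cv2.resize(T['img'][150:280,360:480],None,fx=5,fy=4.5,interpolation=cv2.INTER_CUBIC);b=cv2.resize(S['img'][205:335,155:280],None,fx=5,fy=4.5,interpolation=cv2.INTER_CUBIC)
cv2.imwrite('pics/t9.png',cv2.convertScaleAbs(a,alpha=1.6));cv2.imwrite('pics/s9.png',cv2.convertScaleAbs(b,alpha=1.6))
cv2.imwrite('pics/sf9.png',S['img'])
"
```

```text
t 23.65 pos [ 0.575 -0.099  0.176] yaw -93.74 tilt [-0.0198 -0.2826] F [ 0.4 -0.1 -0.4] w 0.028
  -> shift [0.0037 0.0169 0.0648] roll None
```

View pics/t9.png

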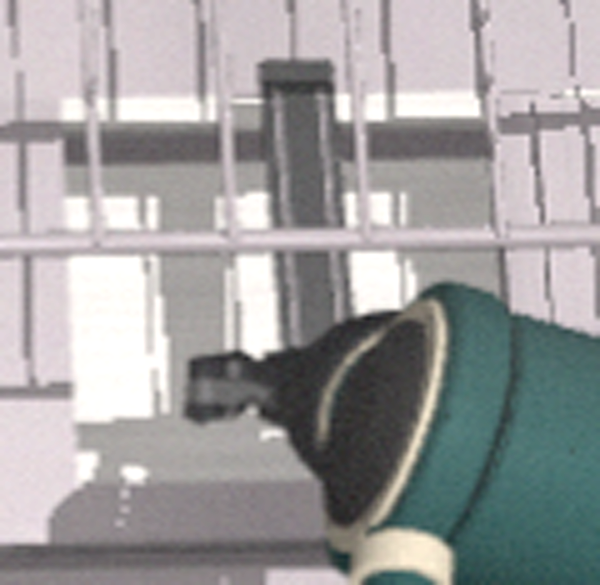

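View pics/s9.png

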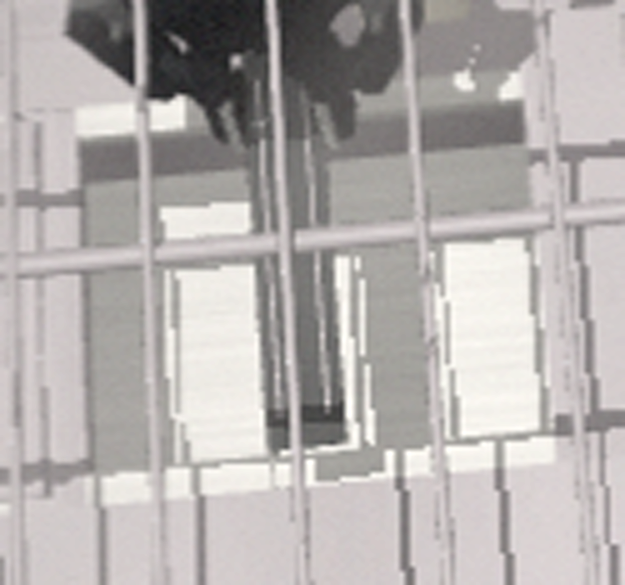

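View pics/sf9.png

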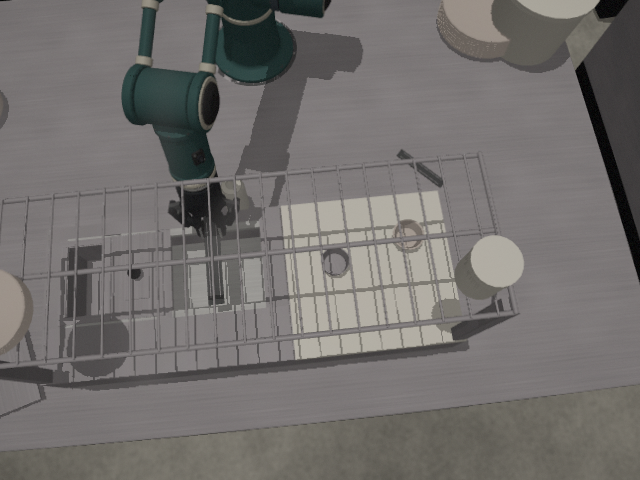

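```bash
python3 -c "
from g import *
T=cap('top');S=cap('side')
f=lambda p,x,y:(np.array(p,float)+.5)/[5,4.5]-.5+[x,y]
a=f([(258,61),(333,61),(280,340),(352,330)],360,150)
b=f([(347,440),(268,450),(330,150),(250,150)],155,205)
print(tri(T,S,a[0],b[0]),tri(T,S,a[1],b[1]))
for z in(.19,.196):
  for n,r,p in(('T',T,a),('S',S,b)):
    w=px2w(r,p,z); e=w[:2].mean(0);m=w[2:].mean(0); print(z,n,'far',e.round(4),'near',m.round(4),'yaw',np.degrees(np.arctan2(e[1]-m[1],e[0]-m[0])).round(2))
"
```

```text
(array([ 0.716, -0.082,  0.191]), array([-0., -0.]), array([-0., -0.])) (array([ 0.717, -0.112,  0.188]), array([-0.2, -0. ]), array([-0.2, -0. ]))
0.19 T far [ 0.7163 -0.0972  0.19  ] near [ 0.59  -0.099  0.19 ] yaw 0.78
0.19 S far [ 0.7167 -0.0968  0.19  ] near [ 0.5866 -0.0976  0.19  ] yaw 0.35
0.196 T far [ 0.7142 -0.0959  0.196 ] near [ 0.5887 -0.0977  0.196 ] yaw 0.78
0.196 S far [ 0.7179 -0.0959  0.196 ] near [ 0.5886 -0.0967  0.196 ] yaw 0.35
```

```bash
python3 -c "
from g import *
goto([.575,-.1025,.125])
goto([.575,-.1025,.1105])
"
```

```text
t 23.85 pos [ 0.5751 -0.0992  0.1763] yaw -93.76 tilt [-0.0197 -0.2832] F [ 0.   0.3 -1. ] w 0.028
  -> shift [0.0043 0.0144 0.0491] roll None
t 23.85 pos [ 0.5751 -0.0992  0.1763] yaw -93.76 tilt [-0.0197 -0.2832] F [ 0.   0.3 -1. ] w 0.028
  -> shift [0.0046 0.0185 0.063 ] roll None
```

Call:
apply_moves([
  [[0.002,0.002,0.007,0.005,0.02],[0.003,0.005,0.017,0.01,0.02],[0.004,0.009,0.03,0.01,0.02],[0.0043,0.012,0.04,0.01,0.02],[0.0043,0.0135,0.046,0.01,0.02],[0.0043,0.0144,0.049,0.01,0.02],[0.0043,0.0144,0.049,0.01,0.02],[0.0043,0.0144,0.049,0.01,0.02]],
])

```text
time: 24.85
ee_pos: [0.5756, -0.1025, 0.1253]
ee_rot: [-0.672, 0.727, -0.097, 0.106]
contact_force: [-0.1, 0.6, -1.6]
width: 0.0278
```

```bash
python3 -c "
from g import *
goto([.575,-.1025,.1105])
S=cap('side');T=cap('top')
a=cv2.resize(T['img'][150:280,360:480],None,fx=5,fy=4.5,interpolation=cv2.INTER_CUBIC);b=cv2.resize(S['img'][205:335,155:280],None,fx=5,fy=4.5,interpolation=cv2.INTER_CUBIC)
cv2.imwrite('pics/t10.png',cv2.convertScaleAbs(a,alpha=1.6));cv2.imwrite('pics/s10.png',cv2.convertScaleAbs(b,alpha=1.6))
"
```

```text
t 24.85 pos [ 0.5756 -0.1025  0.1253] yaw -94.29 tilt [-0.0225 -0.2834] F [-0.1  0.6 -1.6] w 0.0278
  -> shift [0.0004 0.0047 0.014 ] roll None
```

View pics/t10.png

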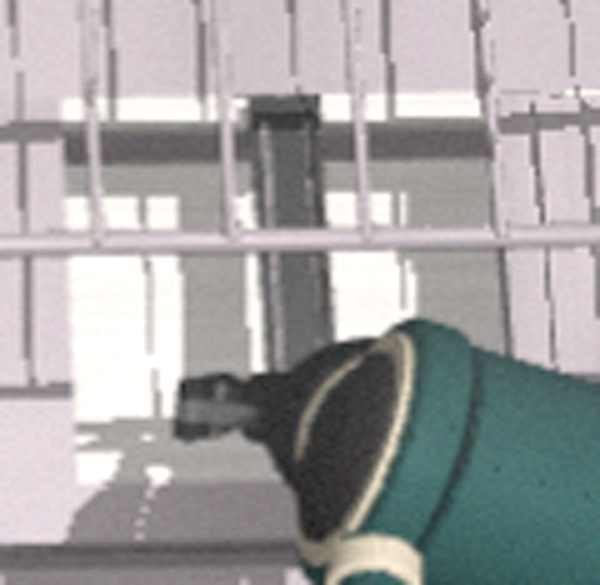

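View pics/s10.png

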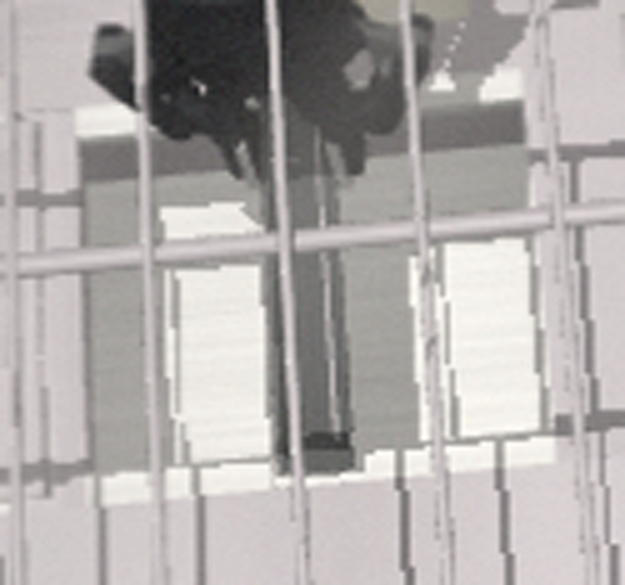

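```bash
python3 -c "
from g import *
T=cap('top');S=cap('side')
f=lambda p,x,y:(np.array(p,float)+.5)/[5,4.5]-.5+[x,y]
a=f([(246,96),(320,96),(262,340),(333,330)],360,150)
b=f([(355,468),(275,474),(337,200),(262,200)],155,205)
print(tri(T,S,a[0],b[0]),tri(T,S,a[1],b[1]))
for z in(.139,.143):
  for n,r,p in(('T',T,a),('S',S,b)):
    w=px2w(r,p,z); e=w[:2].mean(0);m=w[2:].mean(0); print(z,n,'far',e.round(4),'near',m.round(4),'yaw',np.degrees(np.arctan2(e[1]-m[1],e[0]-m[0])).round(2))
"
```

```text
(array([ 0.718, -0.087,  0.138]), array([0.1, 0. ]), array([0.1, 0. ])) (array([ 0.717, -0.118,  0.138]), array([0.1, 0. ]), array([0.1, 0. ]))
0.139 T far [ 0.717 -0.102  0.139] near [ 0.6013 -0.1023  0.139 ] yaw 0.15
0.139 S far [ 0.7177 -0.1024  0.139 ] near [ 0.5932 -0.1028  0.139 ] yaw 0.18
0.143 T far [ 0.7157 -0.1011  0.143 ] near [ 0.6004 -0.1014  0.143 ] yaw 0.15
0.143 S far [ 0.7185 -0.1018  0.143 ] near [ 0.5945 -0.1022  0.143 ] yaw 0.18
```

Call:
apply_moves([
  [[0,0.002,0.002,0,0.02],[0,0.0025,0.004,0,0.02],[0,0.003,0.006,0,0.02],[0,0.0035,0.008,0,0.02],[0,0.004,0.01,0,0.02],[0,0.0048,0.0123,0,0.02],[0,0.0054,0.0138,0,0.02],[0,0.0054,0.0138,0,0.02]],
])

```text
time: 26.05
ee_pos: [0.5742, -0.102, 0.111]
ee_rot: [-0.672, 0.726, -0.097, 0.105]
contact_force: [-3.2, 0.5, 5.7]
width: 0.0277
```

```bash
python3 -c "
from g import *
goto([.575,-.1025,.1105])
S=cap('side');T=cap('top')
a=cv2.resize(T['img'][150:280,360:480],None,fx=5,fy=4.5,interpolation=cv2.INTER_CUBIC);b=cv2.resize(S['img'][205:335,155:280],None,fx=5,fy=4.5,interpolation=cv2.INTER_CUBIC)
cv2.imwrite('pics/t11.png',cv2.convertScaleAbs(a,alpha=1.6));cv2.imwrite('pics/s11.png',cv2.convertScaleAbs(b,alpha=1.6))
"
```

```text
t 26.05 pos [ 0.5742 -0.102   0.111 ] yaw -94.28 tilt [-0.0225 -0.2832] F [-3.2  0.5  5.7] w 0.0277
  -> shift [ 0.0004 -0.0007  0.0007] roll None
```

View pics/t11.png

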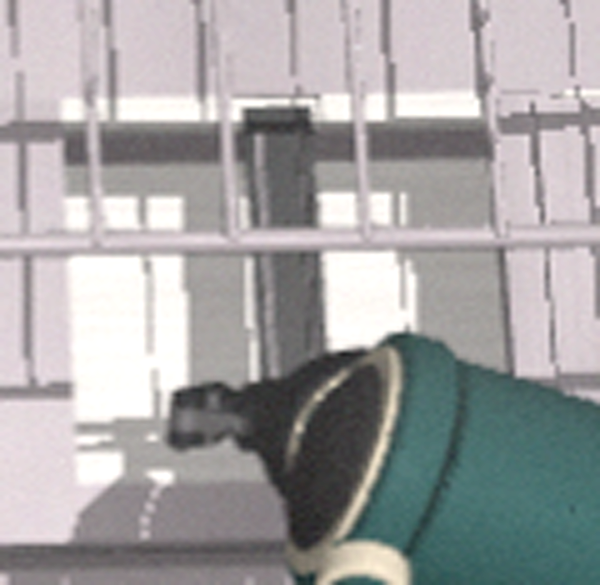

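View pics/s11.png

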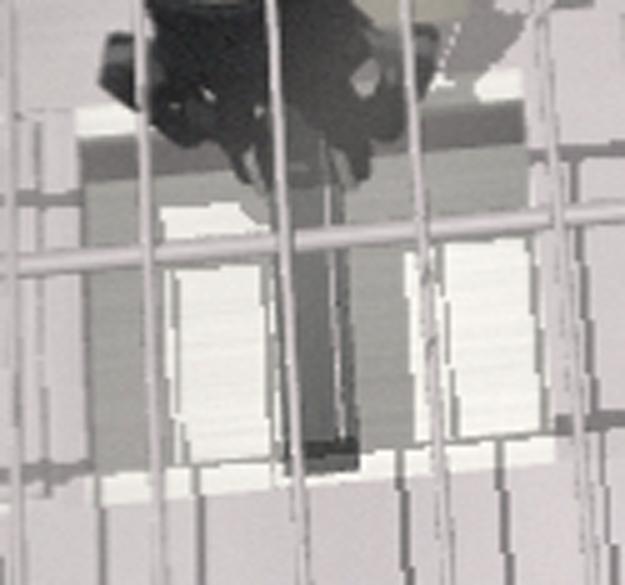

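```bash
python3 -c "
from g import *
T=cap('top');S=cap('side')
f=lambda p,x,y:(np.array(p,float)+.5)/[5,4.5]-.5+[x,y]
a=f([(242,107),(313,107)],360,150)
b=f([(358,466),(284,472)],155,205)
print(tri(T,S,a[0],b[0]),tri(T,S,a[1],b[1]))
for z in(.129,.133):
  print(z,px2w(T,a,z).round(4).tolist(),px2w(S,b,z).round(4).tolist())
goto([.574,-.102,.109])
"
```

```text
(array([ 0.715, -0.086,  0.129]), array([0.1, 0. ]), array([0.1, 0. ])) (array([ 0.715, -0.117,  0.129]), array([-0.1, -0. ]), array([-0.1, -0. ]))
0.129 [[0.7151, -0.0862, 0.129], [0.7147, -0.1167, 0.129]] [[0.7151, -0.0867, 0.129], [0.7149, -0.1162, 0.129]]
0.133 [[0.7138, -0.0854, 0.133], [0.7134, -0.1158, 0.133]] [[0.7159, -0.0862, 0.133], [0.7157, -0.1156, 0.133]]
t 26.25 pos [ 0.5742 -0.102   0.111 ] yaw -94.28 tilt [-0.0225 -0.2833] F [-3.9  1.1  4.5] w 0.0282
  -> shift [0.     0.0008 0.0019] roll None
```

Call:
apply_moves([
  [[0,0.0002,0.0005,0,0.02],[0,0.0004,0.001,0,0.02],[0,0.0006,0.0015,0,0.02],[0,0.0008,0.0019,0,0.02],[0,0.0008,0.0019,0,0.02],[0,0.0008,0.0019,0,0.02],[0,0.0008,0.0019,0,0.02],[0,0.0008,0.0019,0,0.02]],
])

```text
time: 27.25
ee_pos: [0.5743, -0.1021, 0.1108]
ee_rot: [-0.672, 0.726, -0.098, 0.106]
contact_force: [-11.1, 2.0, 16.5]
width: 0.0281
```

Call:
apply_moves([
  [[0,-0.0006,-0.0014,0,0.02],[0,-0.0006,-0.0014,0,0.03],[0,-0.0006,-0.0014,0,0.035],[0,-0.0006,-0.0014,0,0.045],[0,-0.0006,-0.0014,0,0.055],[0,-0.0006,-0.0014,0,0.06],[0,-0.0006,-0.0014,0,0.06],[0,-0.0006,-0.0014,0,0.06]],
])

```text
time: 28.25
ee_pos: [0.5738, -0.1019, 0.1094]
ee_rot: [-0.672, 0.727, -0.097, 0.105]
contact_force: [-1.1, 0.2, 0.5]
width: 0.06
```

```bash
python3 -c "
from g import *
goto([.574,-.102,.20])
goto([.46,-.102,.24])
"
```

```text
t 28.25 pos [ 0.5738 -0.1019  0.1094] yaw -94.3 tilt [-0.0227 -0.2824] F [-1.1  0.2  0.5] w 0.06
  -> shift [-0.002  -0.0258 -0.0869] roll None
t 28.25 pos [ 0.5738 -0.1019  0.1094] yaw -94.3 tilt [-0.0227 -0.2824] F [-1.1  0.2  0.5] w 0.06
  -> shift [ 0.0056  0.0719 -0.1575] roll None
```

Call:
apply_moves([
  [[0,-0.004,-0.013,0,0.06],[-0.001,-0.01,-0.035,0,0.06],[-0.0015,-0.019,-0.063,0,0.06],[-0.002,-0.0258,-0.087,0,0.06],[0.001,0.01,-0.115,0,0.06],[0.004,0.045,-0.14,0,0.06],[0.0056,0.072,-0.1575,0,0.06],[0.0056,0.072,-0.1575,0,0.06]],
])

```text
time: 29.25
ee_pos: [0.4594, -0.1023, 0.2423]
ee_rot: [-0.671, 0.727, -0.099, 0.106]
contact_force: [1.0, -0.5, -0.8]
width: 0.0599
```

```bash
python3 -c "
from g import *
goto([.40,-.35,.35])
S=cap('side');T=cap('top')
a=cv2.resize(T['img'][150:280,360:480],None,fx=5,fy=4.5,interpolation=cv2.INTER_CUBIC);b=cv2.resize(S['img'][205:335,155:280],None,fx=5,fy=4.5,interpolation=cv2.INTER_CUBIC)
cv2.imwrite('pics/t12.png',cv2.convertScaleAbs(a,alpha=1.6));cv2.imwrite('pics/s12.png',cv2.convertScaleAbs(b,alpha=1.6))
cv2.imwrite('pics/sf12.png',S['img'])
"
```

```text
t 29.25 pos [ 0.4594 -0.1023  0.2423] yaw -94.35 tilt [-0.0215 -0.2862] F [ 1.  -0.5 -0.8] w 0.0599
  -> shift [ 0.2491  0.0064 -0.12  ] roll None
```

View pics/t12.png

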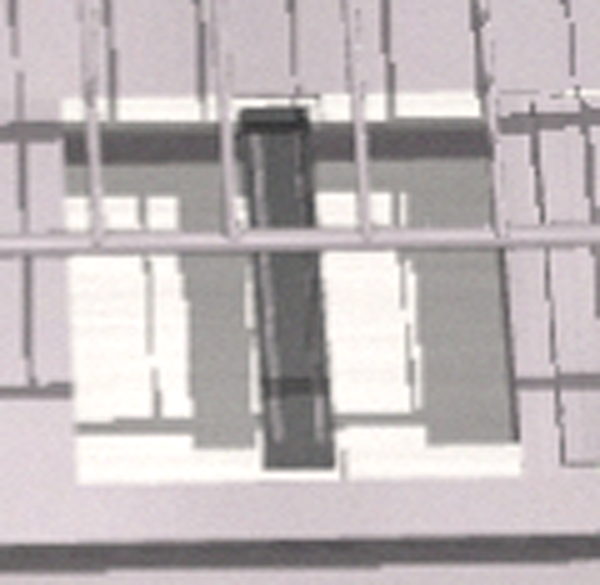

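View pics/s12.png

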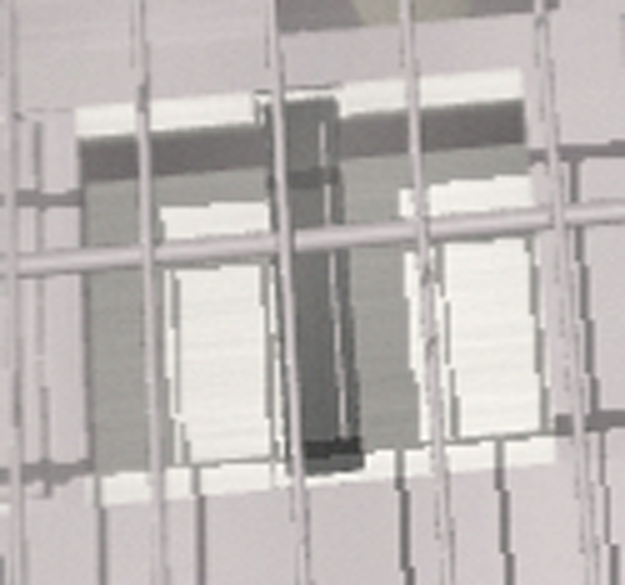

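View pics/sf12.png

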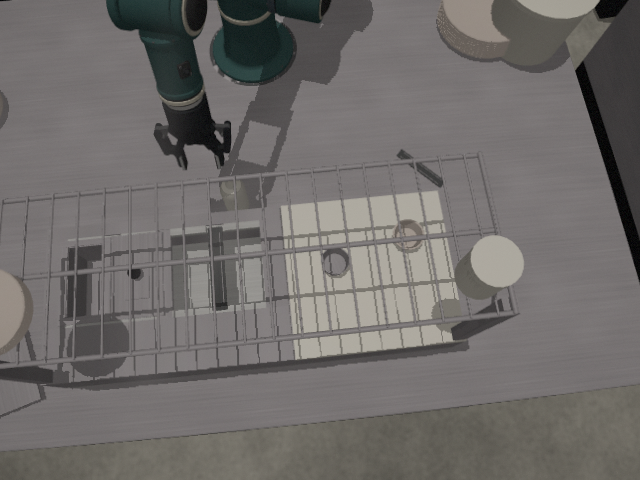

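```bash
python3 -c "
from g import *
T=cap('top');S=cap('side')
f=lambda p,x,y:(np.array(p,float)+.5)/[5,4.5]-.5+[x,y]
a=f([(238,107),(308,107),(263,468),(334,467)],360,150)
b=f([(363,466),(291,471),(338,95),(267,101)],155,205)
for i in range(4): print(tri(T,S,a[i],b[i])[0], px2w(T,a[i:i+1],.129).round(4), px2w(S,b[i:i+1],.129).round(4))
for q in('dish_center','cup_center','bottle_center'):
  print(q,[np.round(vision.search_frame(c,q)[0]['at'],3).tolist() for c in('top','side')])
"
```

```text
[ 0.715 -0.085  0.129] [[ 0.7151 -0.0844  0.129 ]] [[ 0.7153 -0.0848  0.129 ]]
[ 0.715 -0.114  0.129] [[ 0.7147 -0.1145  0.129 ]] [[ 0.7147 -0.1134  0.129 ]]
[ 0.541 -0.086  0.129] [[ 0.5407 -0.0869  0.129 ]] [[ 0.5407 -0.086   0.129 ]]
[ 0.541 -0.116  0.129] [[ 0.5408 -0.1165  0.129 ]] [[ 0.5407 -0.1157  0.129 ]]Traceback (most recent call last):
  File "<string>", line 9, in <module>
    print(q,[np.round(vision.search_frame(c,q)[0]['at'],3).tolist() for c in('top','side')])
                      ~~~~~~~~~~~~~~~~~~~~~~~~^^^
IndexError: list index out of range
```

```bash
python3 -c "
from g import *
for q in('dish_center','cup_center','bottle_center'):
  for c in('top','side'):
    print(q,c,[np.round(d['at'],3).tolist() for d in vision.search_frame(c,q)[:1]])
print(arm.hand_in())
"
```

```text
dish_center top [[0.609, 0.291, 0.141]]
dish_center side []
cup_center top [[0.657, 0.135, 0.136]]
cup_center side [[0.639, 0.137, 0.13]]
bottle_center top [[0.437, -0.046, 0.108]]
bottle_center side [[0.458, -0.062, 0.102]]
the job is handed in; nothing more can be done
None
```

The bar is seated in both notches of the empty half, and I handed the job in at about 30 s of the 56 s allowed.

**How it was done:**
- **Tilt:** with the tool straight down, the wrist would have hit the shelf edge. I first pushed the arm past its reach, high above the shelf, which left the tool leaning about 16° forward, and kept that lean for the rest of the job.
- **Slide:** two press-and-drag strokes at about 10 N moved the bar until about 59 mm stuck out over the board's front edge.
- **Place:** I pinched the bar about 30 mm from that end, lifted it clear, carried it across and lowered it into the notches. The largest upward force while seating it was 16.5 N. I then let go and backed away.

**Last checks:**
- **Bar:** both cameras put all four top corners at z = 0.129 m, which is fully down. They span x 0.541–0.715 and y −0.085 to −0.116, inside both notches, and the bar is within 1° of straight.
- **Dish and cup:** the networks found both within about 3 mm of where they started, but the side camera's network missed the dish. In the side picture it still looks in the same place.
- **Bottle:** the side camera puts it within 2 mm of its start. The top camera read it about 6 mm to the left and 8 mm lower, although it looks upright and unmoved in the picture.
- **Arm:** no force readings or pictures suggested the arm touched the shelf.

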